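# Set the ratchet to tighten and clamp the manifold cartridge

## Robot

A 6-joint arm with a two-finger parallel gripper is mounted at the origin on the work surface. World frame = base frame: x ahead of the robot, y to its left, z up, the work surface at z = 0. Lengths are in m, angles in rad, forces in N, time in s.
With the tool pointing down it reaches from about 0.35 to 0.8 m from the base axis. Payload 7.3 kg.
Tool frame: the origin (TCP) lies on the mounting face of the last link; the fingertips stand ctrl.finger_overhang ahead of it and the grasp point (between the pads) lies 155 mm ahead of it (ctrl.finger_overhang is the distance from the TCP to the fingertips, in m); z points along the fingers, y is the direction in which the jaws open and shut (so a half turn about z gives the same grasp; the last joint's range is limited). The gripper opens to 85 mm and grips with 20 to 120 N. Pads are 22 mm wide; open, the fingers measure 114 mm over their backs; the gripper's body (76 mm by 85 mm) begins 54 mm behind the grasp point. The pads swing forward as they close: fully open they stand 13 mm farther back than shut.
Start: joints at [1.012, 0.342, 1.524, -0, 1.275, -0.146], TCP at [0.211, 0.481, 0.405] pointing down, gripper open.
Joint ranges: [-2.53, 2.53], [-0.77, 2.02], [0.04, 2.7], [-1, 4.14], [0.28, 2.66], [-3.11, 3.11]. Speed limits (rad/s): [2.57, 2.57, 3.14, 3.14, 3.14, 3.14].

## Interface

Orientations are given as a 3x3 rotation matrix whose columns are the frame's x, y, z axes.
In Python, from bench import ctrl, snapshot, camera_info, nets gives the robot as it stands.
- The arm moves only by the tool jog_arm, never from a script. Its arguments are lists of equal length, an entry for each row: "grip": the closure in counts, from 0 (fully open) to 255 (shut); "offset": the shift along the tool's x, y, z in units of 30 mm (1.0 is 30 mm), a list of three; "roll": the turn about the tool's z in units of 0.1 rad (1.0 is 0.1 rad). In form: {"grip": [grip, ...], "offset": [[tx, ty, tz], ...], "roll": [roll, ...]}. A call has 1 to 8 rows; each row shifts and turns the commanded pose from where the row before left it, along the tool's axes as they then stand; what a row does not reach is not made up. A row lasts 1/12 s, in which the tool goes at most 41.7 mm and 7.16 degrees, less where a joint would pass 70% of its speed; a pose out of reach is approached as far as the arm can. A call with a number of a shift or a turn outside -1 to 1 is refused whole. A call with a gripper value outside its range is refused whole. The fingers move at their own pace and stop on an object; the grip force is fixed at half the most. Time passes only in rows, so rows that do not move let the fingers close. It gives the time, the measured TCP pose, the force and the opening at its end, in the units of the state.
- ctrl.get_state(): the state, without advancing time (a new reading comes with each control period).
- snapshot(name): name is "scene" or "top"; returns (picture, depth): 480x640x3 uint8, red, green, blue; 480x640 float32, m along the optical axis (not along the pixel's ray), 0 where there is no reading.
- camera_info(name): a dict with "intrinsics" (3x3 intrinsics, pixels), "world_from_camera" (4x4, takes a point from camera to world coordinates). Camera axes: x right, y up, looking along -z (the intrinsics and any distortion apply to the point x, -y, -z); pixel columns grow to the right and rows downward; lengths in m; the calibration is good to about 2 mm. A picture is of the moment at which its call begins. camera_info takes no time and is no camera call.
- ctrl.finish_job(): hands the job in, once; it reports no verdict.
Trained networks look in the newest picture that a camera, given by its name, has taken for a name from the list of things; names that differ only in an ending like _2 or _b are one class to them, and where a whole thing is asked for, a point or a joint stands for the part that bears it (a point fixed in the world has none). Each returns a list of dicts, best first, with "score" (0 to 1); they miss things now and then, are a little off and sometimes report something else, mostly with a low value. They report only what shows in the picture. A call takes as long as a camera call. They do not tell look-alikes from the thing itself.
- nets.find_in(label, camera): "position" ([x, y, z] in m, in world coordinates, good to about 4 mm: the middle of the surface that is visible of it).
- nets.outline_of(label, camera): "pixels" (480x640 bool, what is visible of it).
- nets.mark_of(label, camera): "position" ([x, y, z] in m, in world coordinates, good to about 4 mm: a listed point, or the origin of a listed thing).
The state is a dict: "time_s": time; "joint_positions": joint angles; "dq": joint speeds; "effort": joint torques, N m; "ee_pos": TCP position; "ee_rot": TCP orientation; "wrist_force": force on the tool from outside, world axes, zero at the start; "moment": the same for the moment, N m; "width": finger opening in m.
Only numpy, scipy, OpenCV 4.12 (cv2) and the standard library are available. Lean on these libraries where they do the work, as an engineer would, in place of code of your own. Each camera call takes 0.05 s, during which the arm holds its last target.

## Task

The analyser's manifold cartridge lies loose in the clamp on the low cream console, and the clamp's ratchet is still set to loosen. Flip the orange direction lever on the ratchet head over to the green dot, swing the handle all the way back (anticlockwise seen from above) feeling that it free-wheels while the jaw stands still, then crank it clockwise, with further back-swings if needed, until the jaw holds the cartridge firmly against the stop: stop as soon as the handle turns stiff, for too hard a pull crushes the cartridge. Move jaw and cartridge only by the ratchet and never back the jaw off, leave the lever at the green dot, leave the bottle, the blue cap and the beaker alone, and let go at the end.

Things in the scene. Friction and masses are not known exactly. Their poses are not given: they have to be found in the camera images.
- station: Low cream console, 170 x 350 x 45 mm (x, y, z), fixed, yaw up to 0.25 rad; origin at the centre of its underside; its x points away from the robot. On top: in the -y half the clamp channel along y (jaw, cartridge, stop between two 10 mm high guides), in the +y half the ratchet on a column.
- spindle_axis (a point): Point on the ratchet's vertical axis, 85 mm to +y of the console's centre, 98 mm above the table. The ratchet head is a steel disc of 46 mm radius about it, 68 to 92 mm above the table, with a green and a red dot on top.
- handle (a joint): Handle angle, rad, growing CLOCKWISE from above (tightening). At 0 it points along the console's -x (to the robot). Stops at -0.7 and +0.7: a stop feels stiff too, that is not clamping. Starts at +0.25 to +0.65. 14 teeth: up to 0.45 rad of a driving stroke is lost before it takes up. Bar 18 mm wide, 74 to 86 mm above the table.
- knob_grip (a point): Centre of the upright black knob at the handle's end: 24 mm in diameter, 87 to 129 mm above the table (this point 108), 130 mm from the spindle axis. It spins freely on its pin, so the hand need not turn. Sideways force here: 0.5 to 2 N free-wheeling, 2 to 3 N to drive the jaw running free, 5 to 7 N firmly clamped, above 12 N the cartridge is crushed.
- selector (a joint): Angle of the orange direction lever on the handle, rad: -0.4 loosen (red dot), +0.4 tighten (green dot). A spring snaps it to its side of 0. Starts at -0.4 to -0.2; nods by up to 0.2 as teeth click by. Loosen: anticlockwise turning of the handle opens the jaw. Tighten: free-wheels anticlockwise, closes the jaw when turned clockwise.
- selector_tab (a point): Upright orange tab at the lever's tip, 14 mm along x 9 mm across the handle, 96 to 122 mm above the table (this point 114). The lever pivots on the handle 36 mm from the axis and points back over it: the tab lies 14 mm beside the spindle axis. Looking from the axis to the knob it starts on the RIGHT and goes 28 mm LEFT. 2 to 4 N flip it; once past the middle it snaps home.
- spindle (a joint): Angle of the ratchet's spindle, rad, 0 at the start, growing clockwise as the jaw closes, 15 mm of jaw travel per rad. Friction keeps it where it is left. Once the cartridge is clamped it is stiff: some 5 mm of knob travel lie between slack and crushed. On letting go the clamping force falls back to 8 to 25 N.
- jaw: Sliding aluminium jaw, 60 x 18 x 39 mm; origin at the foot of its rubber face, which starts 10 mm to +y of the console's centre. Closes towards the console's -y; 10 to 22 mm of travel to clamped.
- cartridge: Loose pale block with mustard top, 60 x 50 x 34 mm, about 0.25 kg, six white stubs on top; origin at the centre of its underside. Lies between jaw and stop with slack on both sides.
- stop: Fixed dark block with rubber face, 60 x 16 x 39 mm, at the channel's -y end; origin at the foot of its face.
- bottle: White plastic bottle with blue cap, 56 mm in diameter, 125 mm tall, loose, beside the console; origin under its centre. Leave alone.
- blue_cap: Loose blue screw cap, 46 mm in diameter, 22 mm high; origin under its centre. Leave alone.
- beaker: White beaker, 56 mm in diameter, 60 mm tall, loose; origin under its centre. Leave alone.
Not all that is in view belongs to the job. There is more than one size of the cartridge; the one meant has the size given above.

How it is judged:
On the way, in this order (a step that is already met when the one before it is completed fails the run):
1. the direction lever is flipped to tighten (past +0.2 rad) (value of joint selector above 0.2 rad), for 0.2 s.
2. the handle is swung back free-wheeling, to below -0.4 rad (value of joint handle below -0.4 rad).
At the end, for the whole second after the job is handed in: The cartridge is clamped between jaw and stop with more than 4 N on each side and at rest, the spindle is turned more than 0.4 rad the closing way, the direction lever stands on the tighten side (above +0.15 rad), and the robot has let go (contact force between jaw and cartridge above 4 N and contact force between cartridge and stop above 4 N and value of joint selector above 0.15 rad and value of joint spindle above 0.4 rad and linear speed of cartridge below 0.01 m/s); the robot touches nothing.
It fails at once if the jaw is backed off by more than about 2 mm (spindle below -0.15 rad) (value of joint spindle below -0.15 rad).
It fails at once if the cartridge is crushed (more than 90 N on it from jaw or stop) (contact force between jaw and cartridge above 90 N or contact force between cartridge and stop above 90 N).
It fails at once if the robot pushes the jaw or the cartridge itself (more than 4 N) (contact force between any of the fingers, the arm and jaw above 4 N or contact force between any of the fingers, the arm and cartridge above 4 N).
It fails at once if the bottle, the blue cap or the beaker is moved by more than 20 mm (distance of any of bottle, blue_cap, beaker from where it was at the start of the episode above 0.02 m).
It also fails if it takes over 72 s, if anything falls off the work surface, if the arm or the gripper's body presses on something with over 40 N, if the wrist force passes 120 N, or if a joint passes its speed limit or range.

## Working session

There is one attempt and no reset: what is moved stays moved. The work goes in short steps, Python scripts to look and compute and a tool call to move; the robot and the scene stay as the last step left them, time stands still between calls to the robot, and variables do not carry over. Pictures are saved under pics/ and viewed, and the job is handed in when it is done.

Besides the shell and the picture viewer there is one more tool, called after ">>>" as a command line: name --pt "numbers of a row" for each row, then --argument value for the rest. jog_arm: Moves the arm, as the interface text tells. Its arguments: {"type":"object","properties":{"grip":{"type":"array"},"offset":{"type":"array"},"roll":{"type":"array"}},"required":["grip","offset","roll"]}

```bash
mkdir -p pics; ls; python3 - <<'E'
from bench import ctrl,snapshot,camera_info,nets
import cv2,numpy as np
s=ctrl.get_state();print({k:np.round(v,3).tolist() for k,v in s.items()},ctrl.finger_overhang)
for c in("scene","top"):
    p,d=snapshot(c);cv2.imwrite(f"pics/{c}0.png",p[:,:,::-1]);np.save(f"pics/{c}0.npy",d)
    print(c,camera_info(c))
for c in("scene","top"):
    for l in("station","spindle_axis","knob_grip","selector_tab","jaw","cartridge","stop","bottle","blue_cap","beaker"):
        print(c,l,[(np.round(r["position"],3).tolist(),round(float(r["score"]),2)) for r in nets.mark_of(l,c)][:3])
E
```

```text
pics
{'time_s': 0.0, 'joint_positions': [1.012, 0.343, 1.525, 0.0, 1.275, -0.146], 'dq': [0.001, 0.0, 0.0, 0.0, 0.003, 0.001], 'effort': [-0.002, -43.366, -24.601, -0.0, 0.008, -0.0], 'ee_pos': [0.211, 0.481, 0.404], 'ee_rot': [[-0.916, 0.401, -0.001], [0.401, 0.916, -0.001], [0.0, -0.002, -1.0]], 'wrist_force': [-0.008, 0.994, 0.401], 'moment': [0.01, 0.005, 0.022], 'width': 0.085} 0.1734
scene {'intrinsics': array([[530.28146501,   0.        , 313.93169424],
       [  0.        , 530.28146501, 236.35748462],
       [  0.        ,   0.        ,   1.        ]]), 'world_from_camera': array([[-0.28903685, -0.61265319,  0.73560435,  1.27923637],
       [ 0.95707635, -0.20219084,  0.20766254,  0.09320224],
       [ 0.02150735,  0.76405165,  0.64479648,  0.70777645],
       [ 0.        ,  0.        ,  0.        ,  1.        ]])}
top {'intrinsics': array([[549.28336289,   0.        , 316.11817905],
       [  0.        , 549.28336289, 234.42165943],
       [  0.        ,   0.        ,   1.        ]]), 'world_from_camera': array([[ 4.41200074e-04,  9.92042477e-01, -1.25902853e-01,
         4
[... 625 characters left out ...]
44], 0.79)]
scene bottle [([0.715, -0.187, -0.001], 0.85)]
scene blue_cap [([0.456, -0.218, -0.002], 0.58)]
scene beaker [([0.722, -0.034, -0.004], 0.68)]
top station [([0.587, -0.076, -0.002], 0.55)]
top spindle_axis [([0.586, 0.01, 0.105], 0.87)]
top knob_grip [([0.479, 0.079, 0.11], 0.58)]
top selector_tab [([0.455, -0.225, 0.001], 0.65), ([0.595, 0.014, 0.112], 0.61)]
top jaw [([0.587, -0.066, 0.044], 0.59)]
top cartridge [([0.366, -0.125, 0.002], 0.93), ([0.591, -0.109, 0.044], 0.85), ([0.638, -0.355, -0.0], 0.72)]
top stop [([0.585, -0.139, 0.046], 0.63)]
top bottle [([0.713, -0.181, 0.002], 0.87)]
top blue_cap [([0.456, -0.221, 0.001], 0.88)]
top beaker [([0.726, -0.029, 0.002], 0.9)]
```

View pics/scene0.png

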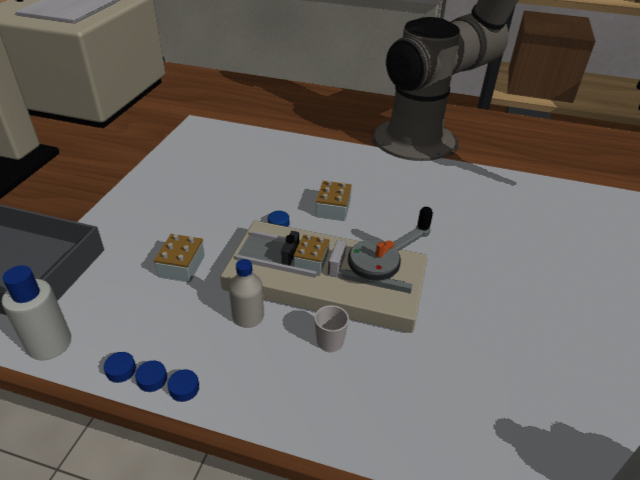

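View pics/top0.png

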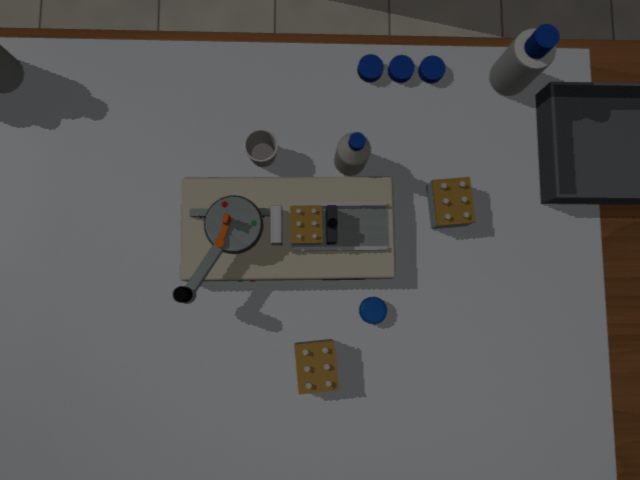

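```bash
cat > h.py <<'E'
import numpy as np,cv2
from bench import ctrl,snapshot,camera_info,nets
def cloud(c,d):
    I=camera_info(c);K=I["intrinsics"];T=I["world_from_camera"]
    v,u=np.mgrid[0:480,0:640]
    x=(u-K[0,2])/K[0,0]*d;y=(v-K[1,2])/K[1,1]*d
    P=np.stack([x,-y,-d,np.ones_like(d)],-1)@T.T
    return P[...,:3]
def proj(c,p):
    I=camera_info(c);K=I["intrinsics"];q=np.linalg.inv(I["world_from_camera"])@np.r_[p,1]
    return K[0,0]*q[0]/-q[2]+K[0,2],K[1,1]*-q[1]/-q[2]+K[1,2]
E
python3 - <<'E'
from h import *
for c in("top","scene"):
    p=cv2.imread(f"pics/{c}0.png");d=np.load(f"pics/{c}0.npy");P=cloud(c,d)
    h=cv2.cvtColor(p,cv2.COLOR_BGR2HSV)
    near=(np.hypot(P[...,0]-.587,P[...,1]-.01)<.2)&(d>0)
    z=P[...,2]
    m=near&(h[...,0]<12)&(h[...,1]>180)&(h[...,2]>120)&(z>.1)&(np.hypot(P[...,0]-.587,P[...,1]-.01)<.05)
    q=P[m];print(c,"tab all",len(q),q.mean(0),q.min(0),q.max(0)); t=q[q[:,2]>.117];print(" tabtop",len(t),t.mean(0) if len(t) else 0,t.min(0),t.max(0))
    m=near&(z>.123)&(h[...,2]<60);q=P[m];print(c,"knobtop",len(q),np.median(q,0),q.min(0),q.max(0))
    m=(np.abs(z-.045)<.004)&(np.abs(P[...,0]-.587)<.15)&(np.abs(P[...,1]+.076)<.25);q=P[m]
    r=cv2.minAreaRect(q[:,:2].astype(np.float32));print(c,"console",r,len(q))
    m=(np.abs(z-.09)<.005)&(np.hypot(P[...,0]-.587,P[...,1]-.01)<.06);q=P[m];print("disc",cv2.minEnclosingCircle(q[:,:2].astype(np.float32)))
    # jaw/stop/cart tops
    m=near=(z>.055)&(z<.1)&(np.abs(P[...,0]-.587)<.04)&(P[...,1]<-.04)&(P[...,1]>-.2)
    q=P[m]; print("clamp tops",np.histogram(q[:,1],20),np.histogram(q[:,2],8))
    if c=="top":cr=p[150:330,150:420]
    else: cr=p[190:330,210:450]
    cv2.imwrite(f"pics/{c}0crop.png",cv2.resize(cr,None,fx=2.9,fy=2.9,interpolation=cv2.INTER_CUBIC))
E
```

```text
<stdin>:8: RuntimeWarning: Mean of empty slice.
  ret = um.true_divide(
Traceback (most recent call last):
ValueError: zero-size array to reduction operation minimum which has no identity
```

```bash

python3 - <<'E'
from h import *
for c,(uu,vv) in(("top",(226,219)),("scene",(381,248))):
    p=cv2.imread(f"pics/{c}0.png");d=np.load(f"pics/{c}0.npy");P=cloud(c,d)
    h=cv2.cvtColor(p,cv2.COLOR_BGR2HSV)
    print(c,h[vv,uu],P[vv,uu],d[vv,uu], (d==0).mean())
    z=P[...,2];r=np.hypot(P[...,0]-.587,P[...,1]-.01)
    org=(h[...,0]<14)&(h[...,1]>150)&(r<.06)
    for lo in(.06,.1,.112,.117):
        q=P[org&(z>lo)];print("orange z>",lo,len(q),np.round(np.median(q,0),4) if len(q) else "", np.round(q.min(0),3) if len(q) else "",np.round(q.max(0),3) if len(q) else "")
    m=(z>.115)&(h[...,2]<70)&(r<.18)&(r>.09);q=P[m];print("knobtop",len(q),np.median(q,0) if len(q) else 0)
    m=(np.abs(z-.045)<.005)&(np.abs(P[...,0]-.587)<.15)&(np.abs(P[...,1]+.076)<.25);q=P[m]
    print("console",cv2.minAreaRect(q[:,:2].astype(np.float32)),len(q))
    m=(np.abs(z-.092)<.005)&(r<.06);q=P[m];print("disc",len(q),cv2.minEnclosingCircle(q[:,:2].astype(np.float32)) if len(q) else 0)
    cr=p[150:330,150:420] if c=="top" else p[190:330,210:450]
    cv2.imwrite(f"pics/{c}0crop.png",cv2.resize(cr,None,fx=2.9,fy=2.9,interpolation=cv2.INTER_CUBIC))
E
```

```text
top [ 12 208 103] [0.59039273 0.01451962 0.11965203] 0.8221269 0.003990885416666667
orange z> 0.06 260 [0.5768 0.0209 0.0984] [0.551 0.01  0.089] [0.622 0.033 0.125]
orange z> 0.1 89 [0.5883 0.0153 0.1202] [0.552 0.01  0.1  ] [0.598 0.031 0.125]
orange z> 0.112 57 [0.591  0.0144 0.1215] [0.584 0.01  0.115] [0.598 0.02  0.125]
orange z> 0.117 52 [0.5913 0.0144 0.1216] [0.584 0.01  0.118] [0.598 0.02  0.125]
knobtop 392 [0.47134218 0.06864593 0.12956574]
console ((0.6216683983802795, -0.11425301432609558), (0.2335214614868164, 0.42412713170051575), 0.8822445273399353) 15653
disc 2202 ((0.5809068083763123, 0.01403422188013792), 0.05272034555673599)
scene [  9 211 123] [0.59529717 0.01912519 0.1138547 ] 0.90145034 0.0040625
orange z> 0.06 200 [0.5902 0.0209 0.0984] [0.541 0.012 0.084] [0.622 0.035 0.123]
orange z> 0.1 81 [0.5981 0.0168 0.1141] [0.587 0.012 0.1  ] [0.602 0.021 0.123]
orange z> 0.112 46 [0.5963 0.0168 0.1195] [0.587 0.012 0.113] [0.601 0.021 0.123]
orange z> 0.117 32 [0.5951 0.017  0.1201] [0.587 0.012 0.117] [0.6   0.021 0.123]
knobtop 127 [0.48640715 0.07846354 0.12506407]
console ((0.6219472289085388, -0.11405688524246216), (0.23228949308395386, 0.42458224296569824), 0.8318139910697937) 7798
disc 1202 ((0.5858784914016724, 0.015529986470937729), 0.051656149327754974)
```

View pics/top0crop.png

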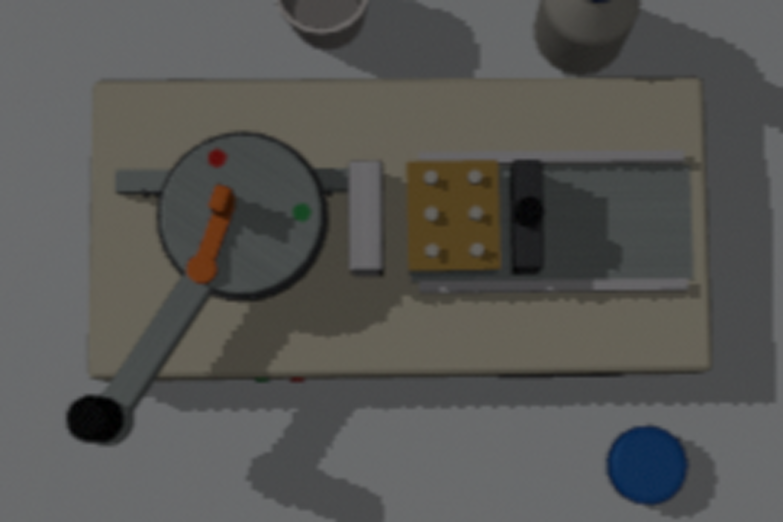

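View pics/scene0crop.png

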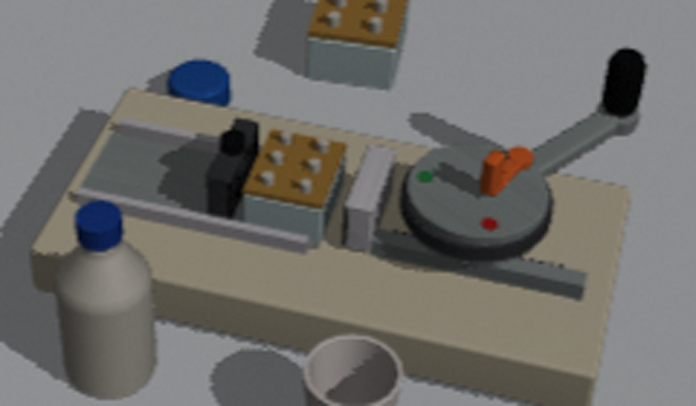

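```bash
cat >> h.py <<'E'
def ray(c,u,v,z):
    I=camera_info(c);K=I["intrinsics"];T=I["world_from_camera"]
    r=T[:3,:3]@np.array([(u-K[0,2])/K[0,0],-(v-K[1,2])/K[1,1],-1]);o=T[:3,3]
    return o+r*(z-o[2])/r[2]
def togo(target):
    s=ctrl.get_state();R=np.array(s["ee_rot"]);e=R.T@(np.array(target)-s["ee_pos"])
    print("tcp",np.round(s["ee_pos"],4),"yang",round(float(np.arctan2(R[1,1],R[0,1])),3),"units",np.round(e/.03,3),"t",s["time_s"],"F",np.round(s["wrist_force"],2))
E
python3 - <<'E'
from h import *
f=2.9
for n,u,v,z in [("axis disc",242,215,.092),("knob",96,419,.129),("tab",221,196,.122),("leverpivot",201,268,.1),("green",302,212,.092),("red",217,158,.092)]:
    print(n,np.round(ray("top",150+u/f,150+v/f,z),4))
for n,u,v,z in [("knob",628,58,.129),("tab",497,157,.122),("green",426,177,.092),("red",489,225,.092)]:
    print("scene",n,np.round(ray("scene",210+u/f,190+v/f,z),4))
print([np.round(ray("top",150+u/f,150+v/f,.045),4) for u,v in((95,80),(703,78),(708,371),(90,376))])
p,d=snapshot("top")
for c in("top","scene"):
    for l in("knob_grip","selector_tab","spindle_axis"):
        print(l,[(np.round(r["position"],4),r["score"]) for r in nets.mark_of(l,c)])
print([ctrl.get_state()["wrist_force"] for _ in range(2)])
E
```

```text
axis disc [0.5867 0.0064 0.092 ]
knob [0.4778 0.0729 0.129 ]
tab [0.5922 0.014  0.122 ]
leverpivot [0.5573 0.0264 0.1   ]
green [ 0.5885 -0.0254  0.092 ]
red [0.6175 0.0203 0.092 ]
scene knob [0.484  0.0793 0.129 ]
scene tab [0.5947 0.0188 0.122 ]
scene green [ 0.5913 -0.0222  0.092 ]
scene red [0.6208 0.0224 0.092 ]
[array([0.6704, 0.0962, 0.045 ]), array([ 0.6748, -0.2507,  0.045 ]), array([ 0.5065, -0.2506,  0.045 ]), array([0.5029, 0.0938, 0.045 ])]
knob_grip [(array([0.4811, 0.0773, 0.1074]), 0.55)]
selector_tab [(array([0.5943, 0.0189, 0.1114]), 0.77)]
spindle_axis [(array([0.5875, 0.0089, 0.0999]), 0.92)]
knob_grip [(array([0.4831, 0.0844, 0.1085]), 0.69)]
selector_tab [(array([0.593 , 0.0161, 0.112 ]), 0.5)]
spindle_axis []
[array([ 0.57112194, -0.92095189, -1.33100884]), array([ 0.57112194, -0.92095189, -1.33100884])]
```

>>> jog_arm --grip '[255,255,255,255,255,255,255,255]' --pt "-0.9 -0.39 0" --pt "-0.9 -0.39 0" --pt "-0.9 -0.39 0" --pt "-0.9 -0.39 0" --pt "-0.9 -0.39 0" --pt "-0.9 -0.39 0" --pt "-0.9 -0.39 0" --pt "-0.9 -0.39 0" --roll '[0,0,0,0,0,0,0,0]'

```text
time_s: 2.12
ee_pos: [0.3717, 0.3073, 0.4048]
ee_rot: [[-0.916, 0.401, 0.0], [0.401, 0.916, 0.0], [-0.0, 0.0, -1.0]]
wrist_force: [-0.1, -0.2, -0.4]
width: -0.0
```

>>> jog_arm --grip '[255,255,255,255,255,255,255,255]' --pt "-0.9 -0.39 0" --pt "-0.9 -0.39 0" --pt "-0.9 -0.39 0" --pt "-0.9 -0.39 0" --pt "-0.9 -0.39 0" --pt "-0.9 -0.39 0" --pt "-0.9 -0.39 0" --pt "-0.9 -0.39 0" --roll '[0,0,0,0,0,0,0,0]'

```text
time_s: 2.78
ee_pos: [0.5321, 0.1349, 0.4047]
ee_rot: [[-0.916, 0.401, 0.0], [0.401, 0.916, 0.0], [-0.0, 0.0, -1.0]]
wrist_force: [0.3, 0.1, 0.6]
width: 0.0003
```

>>> jog_arm --grip '[255,255,255,255]' --pt "-0.9 -0.39 0" --pt "-0.9 -0.39 0" --pt "0 0 0" --pt "0 0 0" --roll '[0,0,0.9,0.9]'

```text
time_s: 3.12
ee_pos: [0.5723, 0.0914, 0.4041]
ee_rot: [[-0.826, 0.564, -0.0], [0.564, 0.826, -0.0], [0.0, -0.0, -1.0]]
wrist_force: [-0.5, 0.9, 0.2]
width: -0.0
```

```bash
python3 -c "
from h import *
togo([.6155,.05,.2794])
print(ctrl.get_state()['width'],ctrl.get_state()['joint_positions'])"
```

```text
tcp [0.5723 0.0914 0.4041] yang 0.971 units [-1.968 -0.326  4.157] t 3.1167 F [-0.48  0.87  0.24]
-2.4784405645341934e-05 [ 2.61410180e-02  4.43307173e-01  1.36903836e+00 -7.72047940e-06
  1.32971095e+00 -9.45157743e-01]
```

>>> jog_arm --grip '[255,255,255,255,255,255,255]' --pt "-1 -0.16 0" --pt "-0.97 -0.16 0" --pt "0 0 1" --pt "0 0 1" --pt "0 0 1" --pt "0 0 1" --pt "0 0 0.15" --roll '[0,0,0,0,0,0,0]'

```text
time_s: 3.7
ee_pos: [0.6134, 0.052, 0.2746]
ee_rot: [[-0.829, 0.559, -0.01], [0.559, 0.829, 0.0], [0.008, -0.005, -1.0]]
wrist_force: [-1.4, 0.6, -0.9]
width: -0.0001
```

```bash
python3 -c "
from h import *
for c in('scene','top'):
    p,d=snapshot(c);cr=p[150:330,150:420] if c=='top' else p[190:330,210:450]
    cv2.imwrite(f'pics/{c}1.png',cv2.resize(cr[...,::-1],None,fx=2.9,fy=2.9))
togo([.5935,.0165,.2794])"
```

```text
tcp [0.6148 0.0521 0.2792] yang 0.978 units [-0.074 -1.379 -0.006] t 3.8 F [0.42 0.02 1.4 ]
```

View pics/scene1.png

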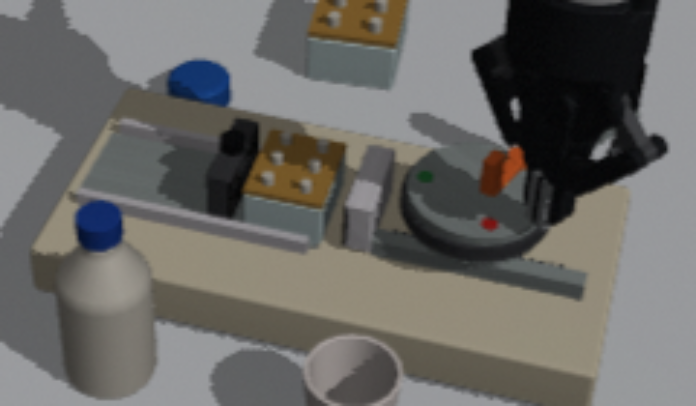

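View pics/top1.png

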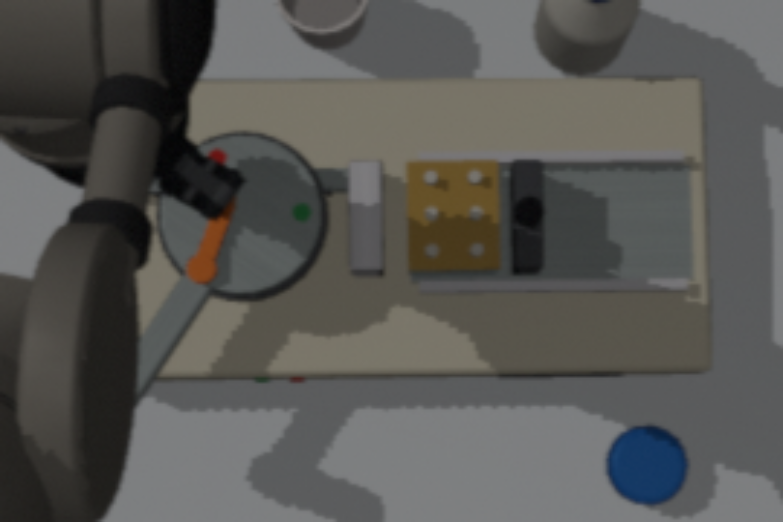

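>>> jog_arm --grip '[255,255,255,255,255]' --pt "-0.07 -0.2 0" --pt "0 -0.2 0" --pt "0 -0.15 0" --pt "0 0 0" --pt "0 0 0" --roll '[0,0,0,0,0]'

```text
time_s: 4.22
ee_pos: [0.6074, 0.0368, 0.2814]
ee_rot: [[-0.829, 0.559, 0.002], [0.559, 0.829, 0.0], [-0.001, 0.001, -1.0]]
wrist_force: [0.1, 0.5, -0.2]
width: 0.0002
```

>>> jog_arm --grip '[255,255,255]' --pt "0 -0.1 0" --pt "0 0 0" --pt "0 0 0" --roll '[0,0,0]'

```text
time_s: 4.47
ee_pos: [0.6058, 0.0347, 0.2803]
ee_rot: [[-0.829, 0.559, 0.0], [0.559, 0.829, 0.0], [-0.0, 0.0, -1.0]]
wrist_force: [0.4, 0.5, 0.2]
width: -0.0002
```

>>> jog_arm --grip '[255,255,255]' --pt "0 -0.1 0" --pt "0 0 0" --pt "0 0 0" --roll '[0,0,0]'

```text
time_s: 4.72
ee_pos: [0.6041, 0.0322, 0.2801]
ee_rot: [[-0.829, 0.559, -0.0], [0.559, 0.829, 0.0], [0.0, 0.0, -1.0]]
wrist_force: [0.6, 0.2, 0.5]
width: -0.0004
```

>>> jog_arm --grip '[255,255,255]' --pt "0 -0.1 0" --pt "0 0 0" --pt "0 0 0" --roll '[0,0,0]'

```text
time_s: 4.97
ee_pos: [0.6026, 0.0297, 0.2803]
ee_rot: [[-0.829, 0.559, 0.001], [0.559, 0.829, 0.0], [-0.001, 0.001, -1.0]]
wrist_force: [2.0, 0.8, 0.0]
width: 0.0002
```

```bash
python3 -c "
from h import *
for c in('scene','top'):
    p,d=snapshot(c);cr=p[150:330,150:420] if c=='top' else p[190:330,210:450]
    cv2.imwrite(f'pics/{c}2.png',cv2.resize(cr[...,::-1],None,fx=2.9,fy=2.9))
togo([.5935,.0165,.2794])"
```

```text
tcp [0.6026 0.0298 0.2803] yang 0.978 units [ 0.005 -0.536  0.03 ] t 5.0667 F [1.84 0.5  0.14]
```

View pics/scene2.png

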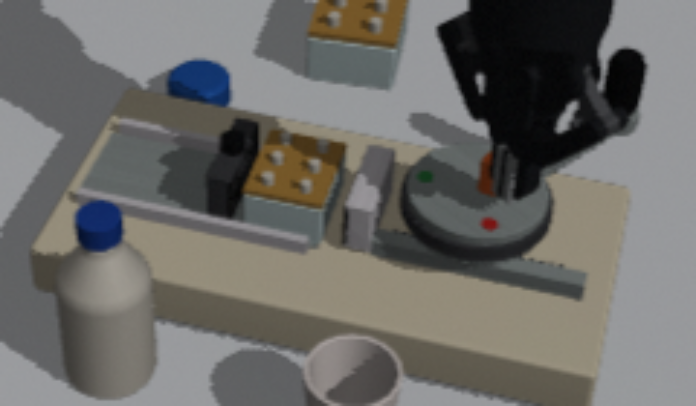

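View pics/top2.png

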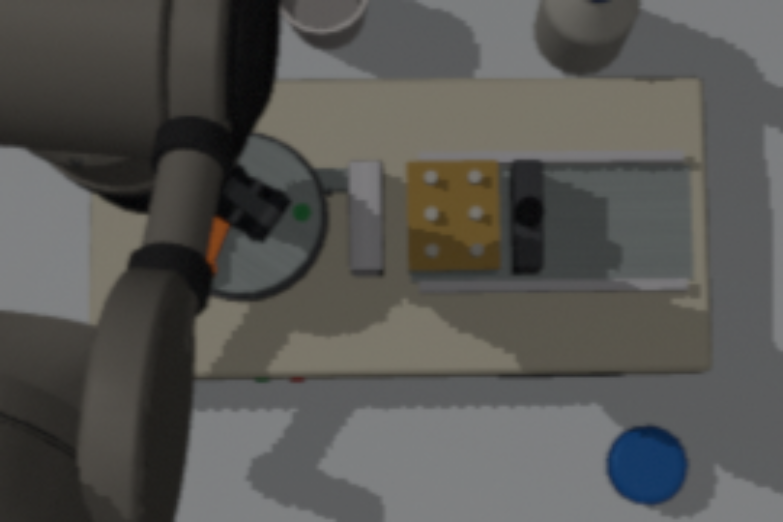

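>>> jog_arm --grip '[255,255,255,255]' --pt "0 -0.1 0" --pt "0 -0.07 0" --pt "0 0 0" --pt "0 0 0" --roll '[0,0,0,0]'

```text
time_s: 5.4
ee_pos: [0.5994, 0.0253, 0.2803]
ee_rot: [[-0.829, 0.559, -0.0], [0.559, 0.829, -0.0], [0.0, -0.0, -1.0]]
wrist_force: [1.7, 0.6, 0.7]
width: 0.0
```

>>> jog_arm --grip '[255,255,255]' --pt "0 -0.1 0" --pt "0 0 0" --pt "0 0 0" --roll '[0,0,0]'

```text
time_s: 5.65
ee_pos: [0.5975, 0.0228, 0.28]
ee_rot: [[-0.829, 0.559, -0.001], [0.559, 0.829, -0.0], [0.001, -0.001, -1.0]]
wrist_force: [0.9, -0.9, -0.0]
width: 0.0001
```

```bash
python3 -c "
from h import *
for c in('scene','top'):
    p,d=snapshot(c);cr=p[150:330,150:420] if c=='top' else p[190:330,210:450]
    cv2.imwrite(f'pics/{c}3.png',cv2.resize(cr[...,::-1],None,fx=2.9,fy=2.9))
togo([.5935,.0165,.2794])"
```

```text
tcp [0.5976 0.0229 0.28  ] yang 0.978 units [-0.006 -0.255  0.02 ] t 5.75 F [ 0.37  0.21 -0.21]
```

View pics/scene3.png

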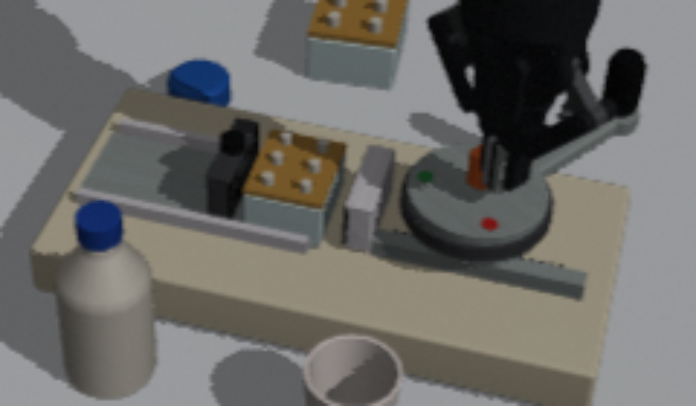

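>>> jog_arm --grip '[255,255,255]' --pt "0 -0.1 0" --pt "0 0 0" --pt "0 0 0" --roll '[0,0,0]'

```text
time_s: 6.0
ee_pos: [0.5961, 0.0204, 0.2801]
ee_rot: [[-0.829, 0.559, -0.0], [0.559, 0.829, 0.0], [0.0, -0.0, -1.0]]
wrist_force: [-0.5, 0.2, -0.0]
width: -0.0003
```

>>> jog_arm --grip '[255,255,255]' --pt "0 -0.1 0" --pt "0 0 0" --pt "0 0 0" --roll '[0,0,0]'

```text
time_s: 6.25
ee_pos: [0.5945, 0.0179, 0.2802]
ee_rot: [[-0.829, 0.559, -0.0], [0.559, 0.829, 0.0], [0.0, 0.0, -1.0]]
wrist_force: [1.1, -0.7, 0.9]
width: 0.0002
```

```bash
python3 -c "
from h import *
for c in('scene','top'):
    p,d=snapshot(c);cr=p[150:330,150:420] if c=='top' else p[190:330,210:450]
    cv2.imwrite(f'pics/{c}4.png',cv2.resize(cr[...,::-1],None,fx=2.9,fy=2.9))
togo([.5935,.0165,.2794])"
```

```text
tcp [0.5945 0.018  0.2802] yang 0.978 units [ 0.001 -0.061  0.027] t 6.35 F [-0.11 -0.7   0.9 ]
```

View pics/scene4.png

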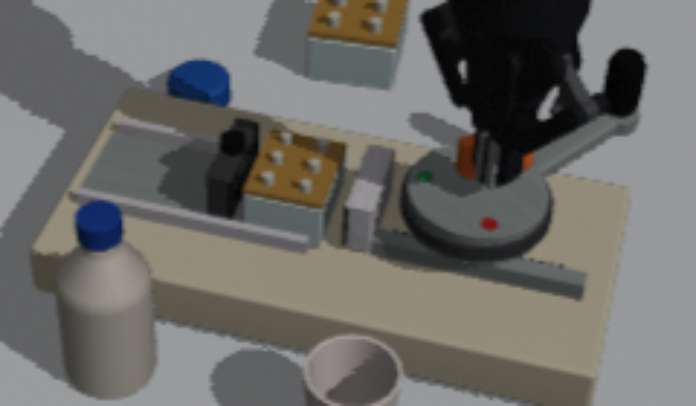

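View pics/top4.png

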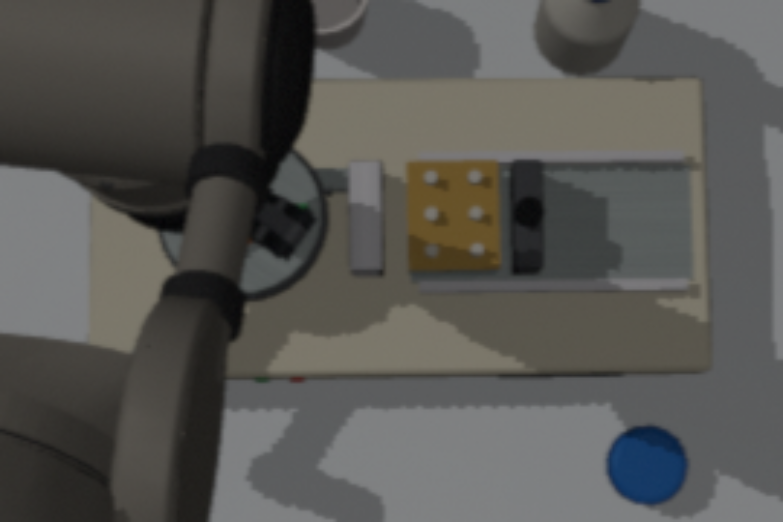

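>>> jog_arm --grip '[255,255,255,255,255,255,255,255]' --pt "0 0.5 0" --pt "0 0.5 0" --pt "0 0.4 0" --pt "0 0 -1" --pt "0 0.5 -1" --pt "0 1 0" --pt "0 1 0" --pt "0 1 0" --roll '[0,0,0,0,0,0,0,0]'

```text
time_s: 7.02
ee_pos: [0.6773, 0.1411, 0.3413]
ee_rot: [[-0.829, 0.559, 0.002], [0.559, 0.829, 0.0], [-0.001, 0.001, -1.0]]
wrist_force: [0.4, -0.7, -0.6]
width: -0.0002
```

```bash
python3 -c "
from h import *
for c in('scene','top'):
    p,d=snapshot(c);cr=p[150:330,150:420] if c=='top' else p[190:330,210:450]
    cv2.imwrite(f'pics/{c}5.png',cv2.resize(cr[...,::-1],None,fx=2.9,fy=2.9))
    for l in('selector_tab','knob_grip'): print(c,l,[(np.round(r['position'],4),r['score']) for r in nets.mark_of(l,c)])
togo([.482,.079,.31])"
```

```text
scene selector_tab [(array([ 0.5812, -0.0012,  0.111 ]), 0.77)]
scene knob_grip [(array([0.4805, 0.0802, 0.1099]), 0.55), (array([0.581 , 0.0011, 0.1132]), 0.55), (array([ 0.7198, -0.032 , -0.0059]), 0.34)]
top selector_tab [(array([0.5821, 0.0019, 0.1125]), 0.48)]
top knob_grip [(array([0.4785, 0.0778, 0.1099]), 0.59)]
tcp [0.6764 0.1394 0.34  ] yang 0.978 units [ 4.247 -5.291  1.005] t 7.3167 F [ 0.31 -0.62 -0.1 ]
```

View pics/scene5.png

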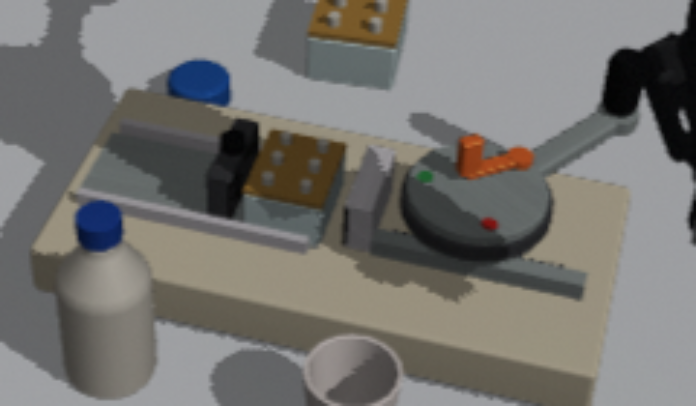

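View pics/top5.png

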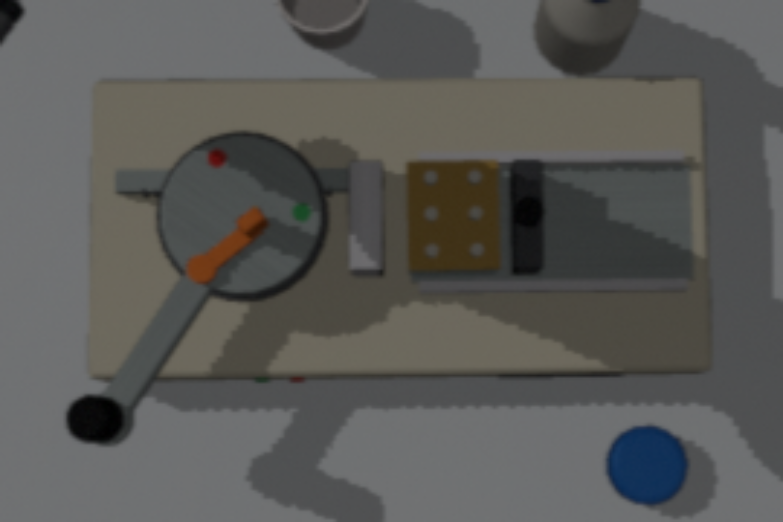

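>>> jog_arm --grip '[0,0,0,0,0,0,0,0]' --pt "0.71 -0.88 0" --pt "0.71 -0.88 0" --pt "0.71 -0.88 0" --pt "0.71 -0.88 0" --pt "0.71 -0.88 0" --pt "0.71 -0.88 0" --pt "0 0 0" --pt "0 0 0" --roll '[0,0,0,0,0,0,0,0]'

```text
time_s: 7.98
ee_pos: [0.4805, 0.0789, 0.3409]
ee_rot: [[-0.828, 0.56, 0.0], [0.56, 0.828, -0.0], [-0.0, 0.0, -1.0]]
wrist_force: [1.2, 0.3, -0.3]
width: 0.0852
```

```bash
python3 -c "
from h import *
togo([.481,.078,.268]);print(ctrl.get_state()['width'])
p,d=snapshot('scene');cv2.imwrite('pics/s6.png',cv2.resize(p[170:330,300:540,::-1],None,fx=3,fy=3))"
```

```text
tcp [0.4805 0.0789 0.3409] yang 0.976 units [-0.029 -0.017  2.431] t 7.9833 F [ 1.24  0.34 -0.27]
0.08523654291108415
```

View pics/s6.png

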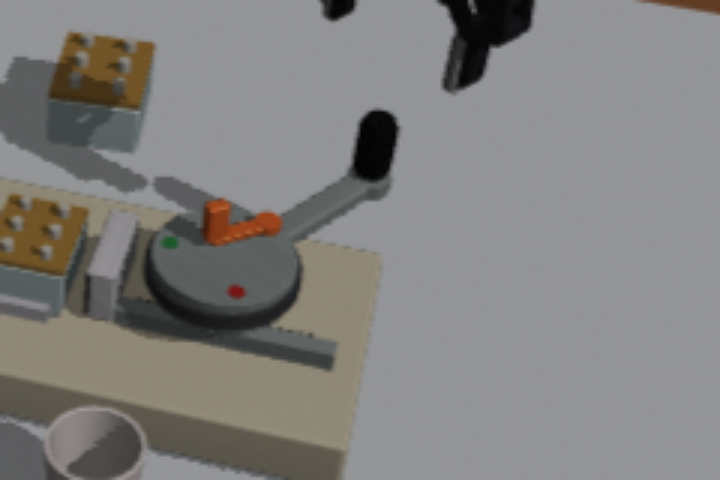

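Fingers straddle the knob from above; descend, then close to a loose straddle.

>>> jog_arm --grip '[0,0,0,0,130,130,130,130]' --pt "0 0 0.8" --pt "0 0 0.8" --pt "0 0 0.8" --pt "0 0 0" --pt "0 0 0" --pt "0 0 0" --pt "0 0 0" --pt "0 0 0" --roll '[0,0,0,0,0,0,0,0]'

```text
time_s: 8.7
ee_pos: [0.4828, 0.08, 0.2695]
ee_rot: [[-0.829, 0.559, 0.003], [0.559, 0.829, 0.0], [-0.002, 0.002, -1.0]]
wrist_force: [-0.6, 0.1, 0.7]
width: 0.0424
```

```bash
python3 -c "
from h import *
togo([.481,.078,.268]);print(ctrl.get_state()['width'])
p,d=snapshot('scene');cv2.imwrite('pics/s7.png',cv2.resize(p[170:330,300:540,::-1],None,fx=3,fy=3))"
```

```text
tcp [0.4828 0.08   0.2695] yang 0.978 units [ 0.013 -0.089  0.051] t 8.7 F [-0.59  0.08  0.66]
0.04242104127853634
```

View pics/s7.png

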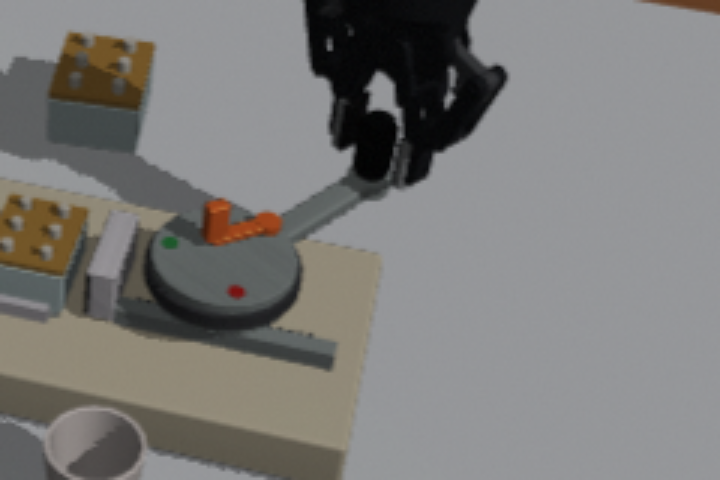

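>>> jog_arm --grip '[165,165,165,165,165,165]' --pt "0.05 0 0" --pt "0 0 0" --pt "-0.005 -0.216 0" --pt "-0.005 -0.216 0" --pt "-0.005 -0.216 0" --pt "0 0 0" --roll '[0,0,-0.5,-0.5,-0.5,0]'

```text
time_s: 9.25
ee_pos: [0.471, 0.0635, 0.2684]
ee_rot: [[-0.904, 0.427, 0.0], [0.427, 0.904, -0.0], [-0.0, 0.0, -1.0]]
wrist_force: [-0.7, -0.4, 0.5]
width: 0.0301
```

```bash
cat >> h.py <<'E'
AX=np.array([.5875,.009])
def stat():
    s=ctrl.get_state();R=np.array(s["ee_rot"]);r=np.array(s["ee_pos"][:2])-AX
    th=np.arctan2(r[1],-r[0]);tt=np.pi/2-np.arctan2(R[1,1],R[0,1])
    print("R",round(np.hypot(*r),4),"thTCP",round(th,3),"thTool",round(tt,3),"z",round(s["ee_pos"][2],4),"w",round(s["width"],4),"F tool",np.round(R.T@np.array(s["wrist_force"]),2),"t",round(s["time_s"],2))
def shot(n):
    p,d=snapshot('scene');cv2.imwrite(f'pics/{n}.png',cv2.resize(p[170:330,270:510,::-1],None,fx=3,fy=3))
E
python3 -c "
from h import *
stat();shot('s8')"
```

```text
R 0.1287 thTCP 0.437 thTool 0.442 z 0.2684 w 0.0301 F tool [ 0.47 -0.7  -0.53] t 9.25
```

View pics/s8.png

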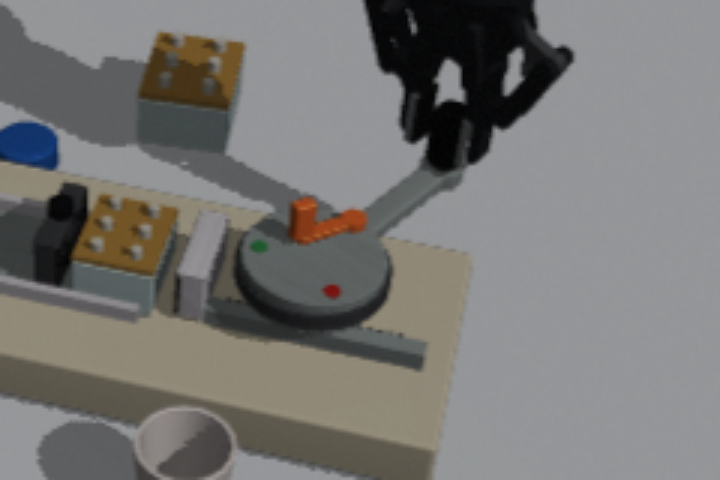

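>>> jog_arm --grip '[165,165,165,165,165,165,165,165]' --pt "-0.005 -0.216 0" --pt "-0.005 -0.216 0" --pt "-0.005 -0.216 0" --pt "-0.005 -0.216 0" --pt "-0.005 -0.216 0" --pt "-0.005 -0.216 0" --pt "-0.005 -0.216 0" --pt "-0.005 -0.216 0" --roll '[-0.5,-0.5,-0.5,-0.5,-0.5,-0.5,-0.5,-0.5]'

```text
time_s: 9.97
ee_pos: [0.4589, 0.0141, 0.2683]
ee_rot: [[-0.999, 0.042, 0.0], [0.042, 0.999, 0.0], [-0.0, 0.0, -1.0]]
wrist_force: [-0.3, 0.6, 0.7]
width: 0.0302
```

```bash
python3 -c "
from h import *
stat();shot('s9')"
```

```text
R 0.1287 thTCP 0.039 thTool 0.042 z 0.2683 w 0.0302 F tool [ 0.29  0.62 -0.66] t 9.97
```

View pics/s9.png

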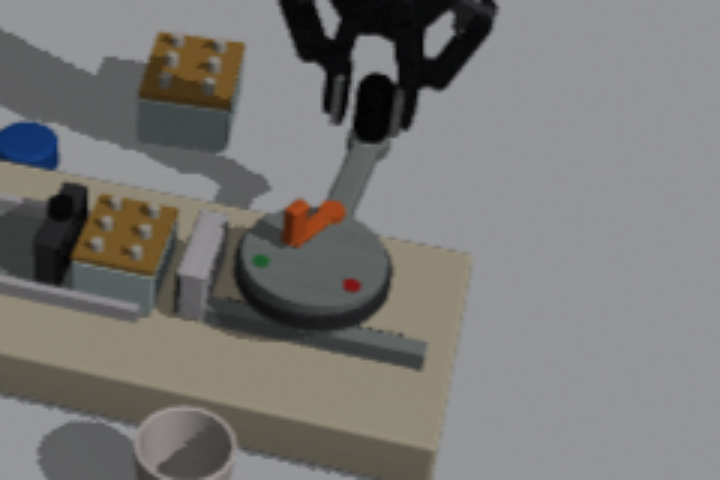

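>>> jog_arm --grip '[165,165,165,165,165,165,165,165]' --pt "-0.005 -0.216 0" --pt "-0.005 -0.216 0" --pt "-0.005 -0.216 0" --pt "-0.005 -0.216 0" --pt "-0.005 -0.216 0" --pt "-0.005 -0.216 0" --pt "-0.005 -0.216 0" --pt "-0.005 -0.216 0" --roll '[-0.5,-0.5,-0.5,-0.5,-0.5,-0.5,-0.5,-0.5]'

```text
time_s: 10.68
ee_pos: [0.467, -0.0368, 0.2683]
ee_rot: [[-0.937, -0.35, -0.0], [-0.35, 0.937, 0.0], [-0.0, 0.0, -1.0]]
wrist_force: [-0.4, 0.6, -0.7]
width: 0.0301
```

>>> jog_arm --grip '[165,165,165,165,165,165,165]' --pt "-0.005 -0.216 0" --pt "-0.005 -0.216 0" --pt "-0.005 -0.216 0" --pt "-0.005 -0.216 0" --pt "-0.005 -0.216 0" --pt "0 0 0" --pt "0 0 0" --roll '[-0.5,-0.5,-0.5,-0.5,-0.5,0,0]'

```text
time_s: 11.27
ee_pos: [0.4819, -0.0654, 0.2682]
ee_rot: [[-0.823, -0.568, 0.0], [-0.568, 0.823, 0.0], [-0.0, -0.0, -1.0]]
wrist_force: [0.5, 0.4, 0.2]
width: 0.0306
```

```bash
python3 -c "
from h import *
stat();shot('s10');stat()
snapshot('top')
for c in('scene','top'):
  for l in('knob_grip','selector_tab','jaw'): print(c,l,[(np.round(r['position'],4),r['score']) for r in nets.mark_of(l,c)][:2])"
```

```text
R 0.1292 thTCP -0.614 thTool -0.604 z 0.2682 w 0.0306 F tool [-0.65  0.04 -0.16] t 11.27
R 0.1292 thTCP -0.612 thTool -0.604 z 0.2681 w 0.0303 F tool [-0.22 -0.28 -0.59] t 11.32
scene knob_grip [(array([ 0.4829, -0.0643,  0.1054]), 0.82), (array([ 0.586 , -0.137 ,  0.0452]), 0.51)]
scene selector_tab [(array([0.594 , 0.0015, 0.1102]), 0.63)]
scene jaw [(array([ 0.593 , -0.0679,  0.0419]), 0.87)]
top knob_grip [(array([ 0.5862, -0.0754,  0.001 ]), 0.45)]
top selector_tab [(array([0.595 , 0.0037, 0.1152]), 0.65), (array([ 0.725 , -0.0286, -0.0018]), 0.33)]
top jaw [(array([ 0.5877, -0.067 ,  0.0448]), 0.78)]
```

View pics/s10.png

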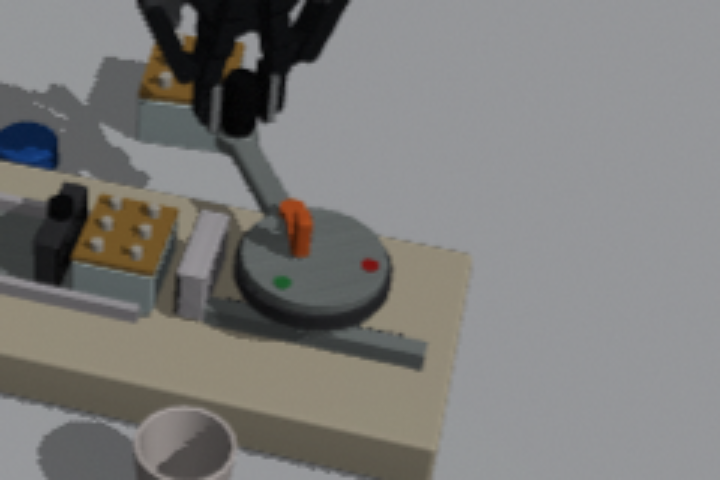

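>>> jog_arm --grip '[165,165,165,165]' --pt "-0.005 -0.2 0" --pt "0 -0.1 0" --pt "0 0 0" --pt "0 0 0" --roll '[-0.5,-0.2,0,0]'

```text
time_s: 12.0
ee_pos: [0.4872, -0.0729, 0.2682]
ee_rot: [[-0.78, -0.626, 0.0], [-0.626, 0.78, 0.0], [-0.0, -0.0, -1.0]]
wrist_force: [-0.4, 0.6, 0.6]
width: 0.0303
```

```bash
python3 -c "
from h import *
stat();shot('s11');stat()"
```

```text
R 0.1295 thTCP -0.684 thTool -0.676 z 0.2682 w 0.0303 F tool [-0.05  0.74 -0.64] t 12.0
R 0.1295 thTCP -0.683 thTool -0.676 z 0.2682 w 0.0305 F tool [-0.43 -0.36 -0.7 ] t 12.05
```

>>> jog_arm --grip '[165,165,165,165,165,165,165,165]' --pt "-0.005 0.216 0" --pt "-0.005 0.216 0" --pt "-0.005 0.216 0" --pt "-0.005 0.216 0" --pt "-0.005 0.216 0" --pt "-0.005 0.216 0" --pt "-0.005 0.216 0" --pt "-0.005 0.216 0" --roll '[0.5,0.5,0.5,0.5,0.5,0.5,0.5,0.5]'

```text
time_s: 12.72
ee_pos: [0.4633, -0.0269, 0.2683]
ee_rot: [[-0.963, -0.271, 0.001], [-0.271, 0.963, -0.001], [-0.001, -0.001, -1.0]]
wrist_force: [1.2, -3.5, -1.4]
width: 0.0302
```

```bash
python3 -c "
from h import *
stat();shot('s12');stat()
print([(np.round(r['position'],4),r['score']) for r in nets.mark_of('jaw','scene')][:2])"
```

```text
R 0.1293 thTCP -0.281 thTool -0.274 z 0.2683 w 0.0302 F tool [-0.17 -3.66  1.41] t 12.72
R 0.1294 thTCP -0.275 thTool -0.272 z 0.2683 w 0.03 F tool [ 0.14 -0.09 -0.63] t 12.77
[(array([ 0.5933, -0.0643,  0.0417]), 0.86)]
```

View pics/s12.png

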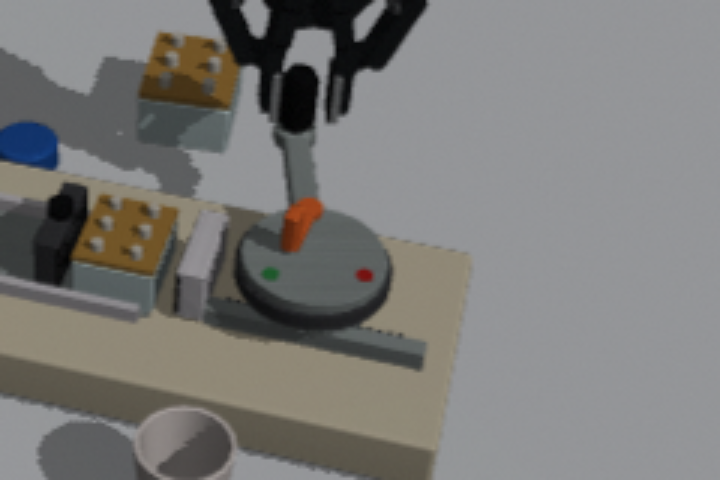

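>>> jog_arm --grip '[165,165,165,165,165,165]' --pt "-0.005 0.216 0" --pt "-0.005 0.216 0" --pt "-0.005 0.216 0" --pt "-0.005 0.216 0" --pt "-0.005 0.216 0" --pt "-0.005 0.216 0" --roll '[0.5,0.5,0.5,0.5,0.5,0.5]'

```text
time_s: 13.32
ee_pos: [0.4585, 0.0111, 0.2683]
ee_rot: [[-1.0, 0.024, 0.0], [0.024, 1.0, -0.001], [-0.0, -0.001, -1.0]]
wrist_force: [-0.6, -3.2, -0.1]
width: 0.0297
```

```bash
python3 -c "
from h import *
stat();shot('s13');stat()
print([(np.round(r['position'],4),r['score']) for r in nets.mark_of('jaw','scene')][:2])"
```

```text
R 0.129 thTCP 0.016 thTool 0.024 z 0.2683 w 0.0297 F tool [ 0.51 -3.18  0.07] t 13.32
R 0.1291 thTCP 0.022 thTool 0.027 z 0.2683 w 0.0304 F tool [-0.36 -0.82 -0.09] t 13.37
[(array([ 0.5915, -0.0704,  0.0417]), 0.9)]
```

View pics/s13.png

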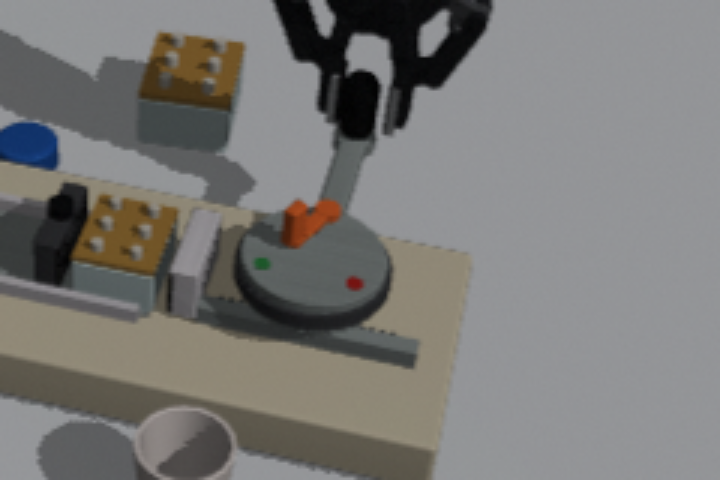

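>>> jog_arm --grip '[165,165,165,165,165]' --pt "-0.005 0.216 0" --pt "-0.005 0.216 0" --pt "-0.005 0.216 0" --pt "-0.005 0.216 0" --pt "-0.005 0.216 0" --roll '[0.5,0.5,0.5,0.5,0.5]'

```text
time_s: 13.83
ee_pos: [0.4631, 0.0429, 0.2682]
ee_rot: [[-0.963, 0.269, -0.0], [0.269, 0.963, -0.001], [0.0, -0.001, -1.0]]
wrist_force: [-0.9, -3.5, 1.1]
width: 0.0304
```

```bash
python3 -c "
from h import *
stat();shot('s14');stat()
print([(np.round(r['position'],4),r['score']) for r in nets.mark_of('jaw','scene')][:2])"
```

```text
R 0.1289 thTCP 0.266 thTool 0.273 z 0.2682 w 0.0304 F tool [-0.04 -3.59 -1.12] t 13.83
R 0.1289 thTCP 0.272 thTool 0.276 z 0.2683 w 0.03 F tool [ 1.09 -1.36  0.02] t 13.88
[(array([ 0.5914, -0.074 ,  0.04  ]), 0.72), (array([0.4646, 0.0427, 0.1053]), 0.42)]
```

View pics/s14.png

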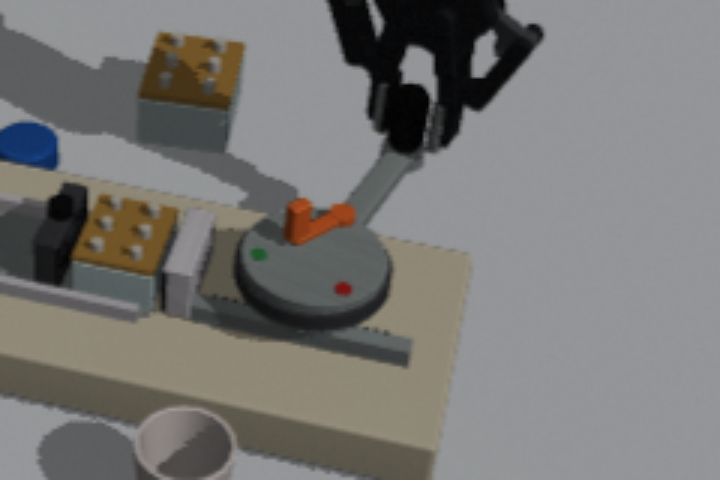

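>>> jog_arm --grip '[165,165,165]' --pt "-0.003 0.13 0" --pt "-0.003 0.13 0" --pt "-0.003 0.13 0" --roll '[0.3,0.3,0.3]'

```text
time_s: 14.18
ee_pos: [0.4668, 0.0538, 0.2682]
ee_rot: [[-0.936, 0.353, -0.001], [0.353, 0.936, -0.0], [0.0, -0.001, -1.0]]
wrist_force: [-1.1, -3.1, 1.9]
width: 0.0302
```

>>> jog_arm --grip '[165,165,165]' --pt "-0.003 0.13 0" --pt "-0.003 0.13 0" --pt "-0.003 0.13 0" --roll '[0.3,0.3,0.3]'

```text
time_s: 14.43
ee_pos: [0.4714, 0.0645, 0.2682]
ee_rot: [[-0.9, 0.436, -0.001], [0.436, 0.9, -0.0], [0.001, -0.001, -1.0]]
wrist_force: [-1.2, -3.9, 1.4]
width: 0.0303
```

```bash
python3 -c "
from h import *
stat();shot('s15');stat()"
```

```text
R 0.1287 thTCP 0.446 thTool 0.451 z 0.2682 w 0.0303 F tool [-0.63 -4.05 -1.37] t 14.43
R 0.1287 thTCP 0.45 thTool 0.453 z 0.2682 w 0.0304 F tool [ 0.37 -1.98 -1.3 ] t 14.48
```

View pics/s15.png

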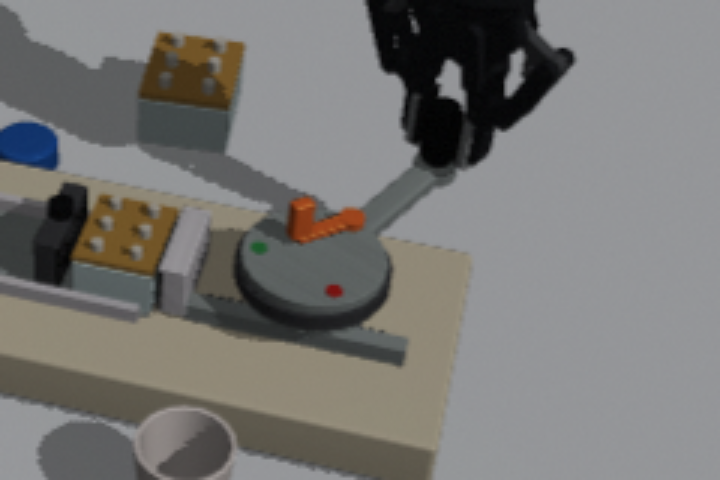

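>>> jog_arm --grip '[165,165,165]' --pt "-0.001 0.087 0" --pt "-0.001 0.087 0" --pt "-0.001 0.087 0" --roll '[0.2,0.2,0.2]'

```text
time_s: 14.73
ee_pos: [0.4751, 0.0717, 0.2682]
ee_rot: [[-0.872, 0.49, -0.0], [0.49, 0.872, -0.0], [0.0, -0.0, -1.0]]
wrist_force: [-2.0, -2.4, 2.4]
width: 0.03
```

>>> jog_arm --grip '[165,165,165]' --pt "-0.001 0.087 0" --pt "-0.001 0.087 0" --pt "0 0 0" --roll '[0.2,0.2,0]'

```text
time_s: 14.98
ee_pos: [0.478, 0.0768, 0.2682]
ee_rot: [[-0.851, 0.526, 0.0], [0.526, 0.851, 0.0], [0.0, 0.0, -1.0]]
wrist_force: [-1.5, -2.3, 2.0]
width: 0.0302
```

```bash
python3 -c "
from h import *
stat();shot('s16');stat();snapshot('top')
for c in('scene','top'):
  for l in('jaw','cartridge','stop','knob_grip'): print(c,l,[(np.round(r['position'],4),r['score']) for r in nets.mark_of(l,c)][:3])"
```

```text
R 0.1288 thTCP 0.555 thTool 0.553 z 0.2682 w 0.0302 F tool [ 0.05 -2.76 -1.99] t 14.98
R 0.1288 thTCP 0.554 thTool 0.552 z 0.2682 w 0.0302 F tool [-0.68 -2.68 -1.13] t 15.03
scene jaw [(array([ 0.59 , -0.08 ,  0.043]), 0.55)]
scene cartridge [(array([ 0.5894, -0.1085,  0.043 ]), 0.97), (array([ 0.3634, -0.1234, -0.0014]), 0.64), (array([ 0.5844, -0.1389,  0.0484]), 0.64)]
scene stop [(array([ 0.5857, -0.1416,  0.046 ]), 0.86)]
scene knob_grip [(array([0.4767, 0.0747, 0.1096]), 0.6)]
top jaw [(array([ 0.5874, -0.086 ,  0.043 ]), 0.71)]
top cartridge [(array([ 0.6383, -0.3518, -0.0011]), 0.94), (array([ 3.631e-01, -1.266e-01,  1.000e-04]), 0.61)]
top stop [(array([ 0.5869, -0.1375,  0.0469]), 0.64)]
top knob_grip [(array([ 0.5888, -0.0811, -0.001 ]), 0.74)]
```

View pics/s16.png

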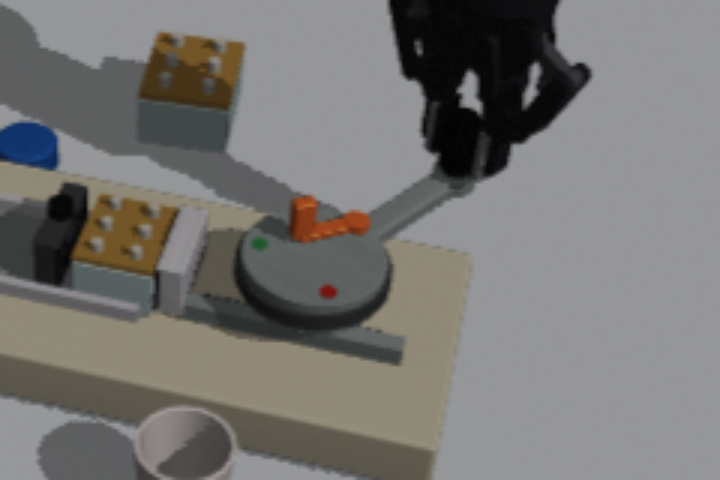

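>>> jog_arm --grip '[165,165,165]' --pt "-0.001 0.087 0" --pt "-0.001 0.087 0" --pt "0 0 0" --roll '[0.2,0.2,0]'

```text
time_s: 15.73
ee_pos: [0.4809, 0.0812, 0.2682]
ee_rot: [[-0.829, 0.56, -0.0], [0.56, 0.829, 0.0], [0.0, 0.0, -1.0]]
wrist_force: [-1.1, -1.1, 2.1]
width: 0.0301
```

>>> jog_arm --grip '[165,165,165]' --pt "-0.001 0.087 0" --pt "-0.001 0.087 0" --pt "0 0 0" --roll '[0.2,0.2,0]'

```text
time_s: 15.98
ee_pos: [0.4839, 0.0856, 0.2682]
ee_rot: [[-0.806, 0.593, 0.0], [0.593, 0.806, 0.0], [0.0, 0.0, -1.0]]
wrist_force: [-1.8, -1.6, 1.7]
width: 0.0302
```

```bash
python3 -c "
from h import *
stat();shot('s17');stat()"
```

```text
R 0.1288 thTCP 0.636 thTool 0.634 z 0.2682 w 0.0302 F tool [ 0.5  -2.31 -1.73] t 15.98
R 0.1288 thTCP 0.636 thTool 0.633 z 0.2681 w 0.0301 F tool [ 0.59 -1.64 -1.33] t 16.03
```

View pics/s17.png

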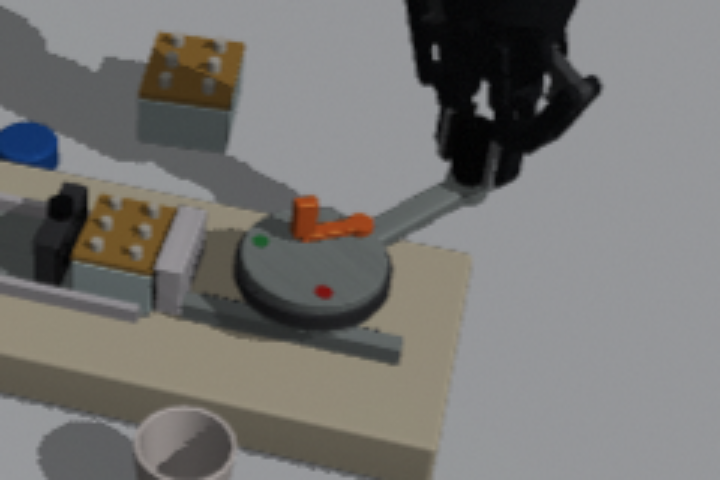

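>>> jog_arm --grip '[165,165,165,165,165,165,165,165]' --pt "-0.005 -0.216 0" --pt "-0.005 -0.216 0" --pt "-0.005 -0.216 0" --pt "-0.005 -0.216 0" --pt "-0.005 -0.216 0" --pt "-0.005 -0.216 0" --pt "-0.005 -0.216 0" --pt "-0.005 -0.216 0" --roll '[-0.5,-0.5,-0.5,-0.5,-0.5,-0.5,-0.5,-0.5]'

```text
time_s: 16.7
ee_pos: [0.4622, 0.0386, 0.2682]
ee_rot: [[-0.974, 0.228, 0.001], [0.228, 0.974, 0.001], [-0.001, 0.001, -1.0]]
wrist_force: [-0.2, 0.9, -0.8]
width: 0.03
```

>>> jog_arm --grip '[165,165,165,165,165,165,165,165]' --pt "-0.005 -0.216 0" --pt "-0.005 -0.216 0" --pt "-0.005 -0.216 0" --pt "-0.005 -0.216 0" --pt "-0.005 -0.216 0" --pt "-0.005 -0.216 0" --pt "-0.005 -0.216 0" --pt "-0.005 -0.216 0" --roll '[-0.5,-0.5,-0.5,-0.5,-0.5,-0.5,-0.5,-0.5]'

```text
time_s: 17.37
ee_pos: [0.4604, -0.013, 0.2682]
ee_rot: [[-0.986, -0.169, 0.001], [-0.169, 0.986, 0.001], [-0.001, 0.001, -1.0]]
wrist_force: [0.1, 1.1, -0.2]
width: 0.0306
```

>>> jog_arm --grip '[165,165,165,165,165,165,165,165]' --pt "-0.005 -0.216 0" --pt "-0.005 -0.216 0" --pt "-0.005 -0.216 0" --pt "-0.005 -0.216 0" --pt "-0.005 -0.216 0" --pt "-0.005 -0.216 0" --pt "-0.005 -0.216 0" --pt "-0.005 -0.216 0" --roll '[-0.5,-0.5,-0.5,-0.5,-0.5,-0.5,-0.5,-0.5]'

```text
time_s: 18.03
ee_pos: [0.4788, -0.0611, 0.2681]
ee_rot: [[-0.842, -0.539, 0.0], [-0.539, 0.842, 0.001], [-0.001, 0.001, -1.0]]
wrist_force: [-1.0, 0.8, 1.0]
width: 0.03
```

```bash
python3 -c "
from h import *
stat();shot('s18');stat()"
```

```text
R 0.1293 thTCP -0.573 thTool -0.57 z 0.2681 w 0.03 F tool [ 0.46  1.2  -1.04] t 18.03
R 0.1292 thTCP -0.581 thTool -0.572 z 0.2683 w 0.0302 F tool [ 0.24 -0.43 -0.04] t 18.08
```

View pics/s18.png

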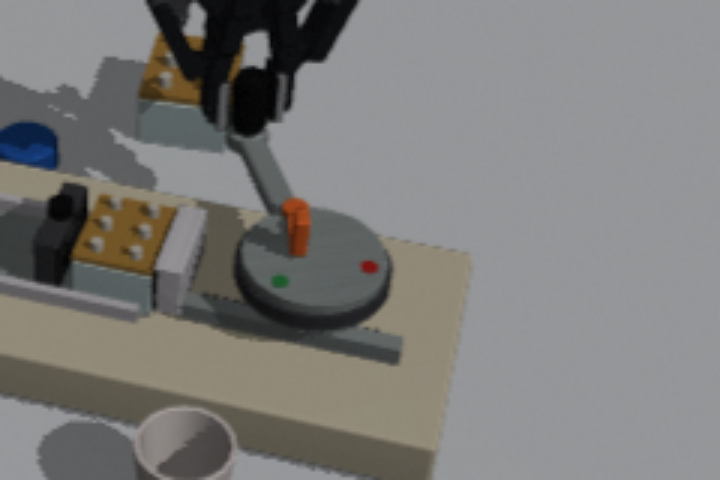

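>>> jog_arm --grip '[165,165,165,165,165,165]' --pt "-0.005 0.216 0" --pt "-0.005 0.216 0" --pt "-0.005 0.216 0" --pt "-0.005 0.216 0" --pt "-0.005 0.216 0" --pt "0 0 0" --roll '[0.5,0.5,0.5,0.5,0.5,0]'

```text
time_s: 18.58
ee_pos: [0.4645, -0.031, 0.2682]
ee_rot: [[-0.951, -0.31, 0.0], [-0.31, 0.951, 0.001], [-0.0, 0.0, -1.0]]
wrist_force: [0.1, 0.6, -0.2]
width: 0.0302
```

>>> jog_arm --grip '[165,165,165]' --pt "0 0.087 0" --pt "0 0.087 0" --pt "0 0 0" --roll '[0.2,0.2,0]'

```text
time_s: 18.83
ee_pos: [0.4633, -0.0268, 0.2683]
ee_rot: [[-0.962, -0.273, 0.001], [-0.273, 0.962, -0.0], [-0.001, -0.0, -1.0]]
wrist_force: [1.0, -0.3, 0.9]
width: 0.0301
```

>>> jog_arm --grip '[165,165,165]' --pt "0 0.087 0" --pt "0 0.087 0" --pt "0 0 0" --roll '[0.2,0.2,0]'

```text
time_s: 19.08
ee_pos: [0.462, -0.0221, 0.2683]
ee_rot: [[-0.972, -0.235, 0.001], [-0.235, 0.972, -0.0], [-0.001, -0.001, -1.0]]
wrist_force: [0.1, -1.4, 0.3]
width: 0.0303
```

```bash
python3 -c "
from h import *
stat();shot('s19');stat()"
```

```text
R 0.1293 thTCP -0.243 thTool -0.237 z 0.2683 w 0.0303 F tool [ 0.29 -1.41 -0.31] t 19.08
R 0.1293 thTCP -0.243 thTool -0.238 z 0.2683 w 0.0303 F tool [-0.89 -2.27 -0.22] t 19.13
```

View pics/s19.png

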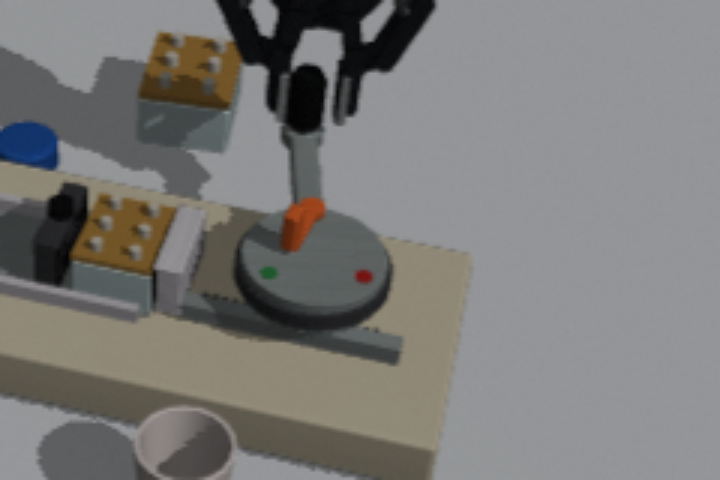

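```bash
python3 -c "
from h import *
p,d=snapshot('top');cv2.imwrite('pics/t19.png',cv2.resize(p[190:260,220:360,::-1],None,fx=5.5,fy=5.5,interpolation=cv2.INTER_CUBIC))"
```

```text
(no output)
```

View pics/t19.png

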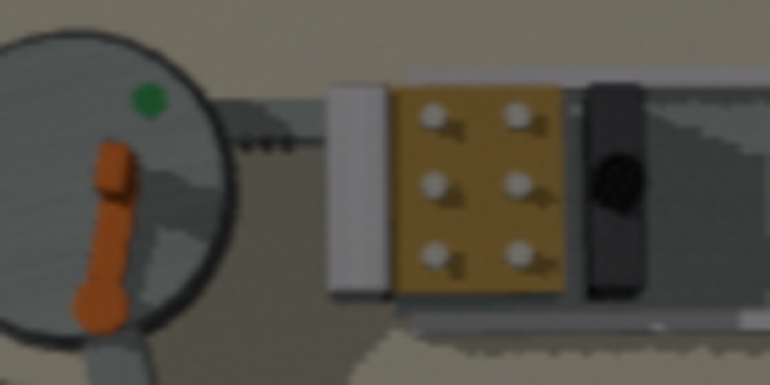

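>>> jog_arm --grip '[165,165,165,165,165]' --pt "-0.003 0.13 0" --pt "-0.003 0.13 0" --pt "-0.003 0.13 0" --pt "-0.003 0.13 0" --pt "-0.003 0.13 0" --roll '[0.3,0.3,0.3,0.3,0.3]'

```text
time_s: 19.6
ee_pos: [0.4589, -0.003, 0.2683]
ee_rot: [[-0.996, -0.086, 0.0], [-0.086, 0.996, -0.0], [-0.0, -0.001, -1.0]]
wrist_force: [1.9, -3.1, 0.4]
width: 0.0299
```

>>> jog_arm --grip '[165,165,165]' --pt "-0.001 0.087 0" --pt "-0.001 0.087 0" --pt "0 0 0" --roll '[0.2,0.2,0]'

```text
time_s: 19.85
ee_pos: [0.4586, 0.0025, 0.2683]
ee_rot: [[-0.999, -0.047, 0.0], [-0.047, 0.999, -0.0], [-0.0, -0.0, -1.0]]
wrist_force: [0.1, -1.9, 1.4]
width: 0.0303
```

```bash
python3 -c "
from h import *
stat()
p,d=snapshot('top');cv2.imwrite('pics/t20.png',cv2.resize(p[190:260,220:360,::-1],None,fx=5.5,fy=5.5,interpolation=cv2.INTER_CUBIC))
stat()"
```

```text
R 0.1291 thTCP -0.05 thTool -0.047 z 0.2683 w 0.0303 F tool [-0.05 -1.91 -1.36] t 19.85
R 0.1291 thTCP -0.051 thTool -0.048 z 0.2683 w 0.03 F tool [-0.06 -3.18  0.25] t 19.9
```

View pics/t20.png

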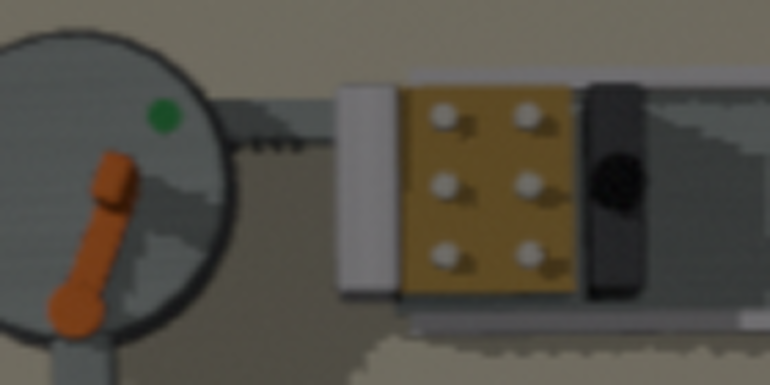

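>>> jog_arm --grip '[165,165,165,165,165]' --pt "-0.001 0.087 0" --pt "-0.001 0.087 0" --pt "-0.001 0.087 0" --pt "-0.001 0.087 0" --pt "0 0 0" --roll '[0.2,0.2,0.2,0.2,0]'

```text
time_s: 20.32
ee_pos: [0.4585, 0.0129, 0.2683]
ee_rot: [[-0.999, 0.032, 0.0], [0.032, 0.999, -0.0], [-0.0, -0.0, -1.0]]
wrist_force: [1.4, -2.3, 1.0]
width: 0.0301
```

```bash
python3 -c "
from h import *
stat()
p,d=snapshot('top');cv2.imwrite('pics/t21.png',cv2.resize(p[190:260,220:360,::-1],None,fx=5.5,fy=5.5,interpolation=cv2.INTER_CUBIC))
stat()"
```

```text
R 0.1291 thTCP 0.03 thTool 0.032 z 0.2683 w 0.0301 F tool [-1.44 -2.3  -0.95] t 20.32
R 0.1291 thTCP 0.03 thTool 0.032 z 0.2682 w 0.0298 F tool [-0.6  -2.55 -0.54] t 20.37
```

View pics/t21.png

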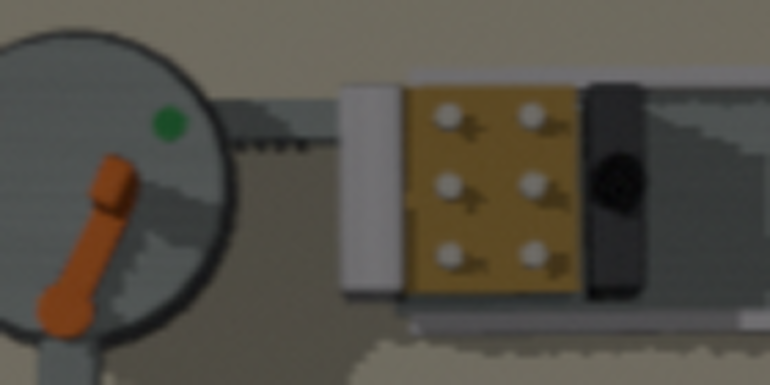

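>>> jog_arm --grip '[165,165,165,165]' --pt "0 0.043 0" --pt "0 0.043 0" --pt "0 0 0" --pt "0 0 0" --roll '[0.1,0.1,0,0]'

```text
time_s: 20.7
ee_pos: [0.4585, 0.0155, 0.2683]
ee_rot: [[-0.999, 0.053, 0.0], [0.053, 0.999, 0.0], [-0.0, 0.0, -1.0]]
wrist_force: [0.7, -2.5, 1.3]
width: 0.0301
```

```bash
python3 -c "
from h import *
stat();snapshot('top');stat()"
```

```text
R 0.1291 thTCP 0.051 thTool 0.053 z 0.2683 w 0.0301 F tool [-0.84 -2.47 -1.32] t 20.7
R 0.1291 thTCP 0.051 thTool 0.053 z 0.2682 w 0.0303 F tool [-0.56 -3.1  -1.28] t 20.75
```

>>> jog_arm --grip '[165,165,165]' --pt "0 0.043 0" --pt "0 0 0" --pt "0 0 0" --roll '[0.1,0,0]'

```text
time_s: 21.0
ee_pos: [0.4586, 0.0169, 0.2682]
ee_rot: [[-0.998, 0.063, 0.0], [0.063, 0.998, 0.0], [-0.0, 0.0, -1.0]]
wrist_force: [0.6, -2.6, 1.0]
width: 0.0302
```

```bash
python3 -c "
from h import *
stat()
p,d=snapshot('top');cv2.imwrite('pics/t22.png',cv2.resize(p[190:260,220:360,::-1],None,fx=5.5,fy=5.5,interpolation=cv2.INTER_CUBIC))
stat()"
```

```text
R 0.1292 thTCP 0.061 thTool 0.063 z 0.2682 w 0.0302 F tool [-0.77 -2.58 -1.04] t 21.0
R 0.1292 thTCP 0.061 thTool 0.063 z 0.2682 w 0.0301 F tool [-0.78 -2.59 -2.11] t 21.05
```

View pics/t22.png

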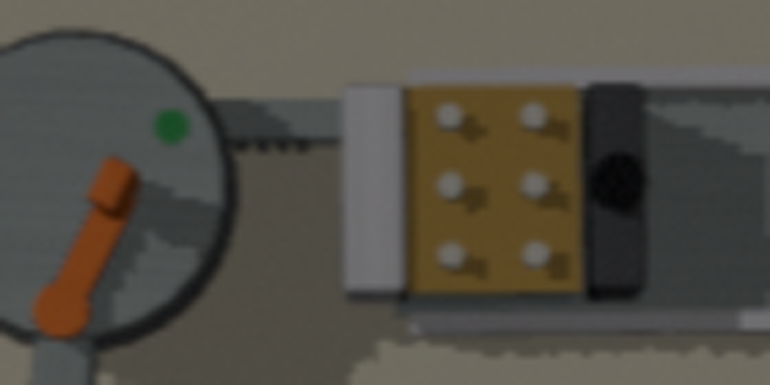

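Nearly touching the stop (gap ~1–2 px of the enlarged crop at column 583). Single 1.3 mm steps now, reading force each time.

>>> jog_arm --grip '[165,165,165]' --pt "0 0.043 0" --pt "0 0 0" --pt "0 0 0" --roll '[0.1,0,0]'

```text
time_s: 21.3
ee_pos: [0.4586, 0.0182, 0.2682]
ee_rot: [[-0.997, 0.073, 0.0], [0.073, 0.997, 0.0], [-0.0, 0.0, -1.0]]
wrist_force: [0.1, -1.7, 1.0]
width: 0.0303
```

>>> jog_arm --grip '[165,165,165]' --pt "0 0.043 0" --pt "0 0 0" --pt "0 0 0" --roll '[0.1,0,0]'

```text
time_s: 21.55
ee_pos: [0.4587, 0.0195, 0.2682]
ee_rot: [[-0.997, 0.083, 0.0], [0.083, 0.997, 0.0], [-0.0, 0.0, -1.0]]
wrist_force: [-0.1, -2.1, 2.3]
width: 0.0302
```

```bash
python3 -c "
from h import *
stat();snapshot('top');stat()"
```

```text
R 0.1292 thTCP 0.081 thTool 0.083 z 0.2682 w 0.0302 F tool [-0.05 -2.11 -2.27] t 21.55
R 0.1292 thTCP 0.081 thTool 0.083 z 0.2682 w 0.0304 F tool [-0.02 -1.71 -1.72] t 21.6
```

>>> jog_arm --grip '[165,165,165]' --pt "0 0.043 0" --pt "0 0 0" --pt "0 0 0" --roll '[0.1,0,0]'

```text
time_s: 21.85
ee_pos: [0.4588, 0.0208, 0.2682]
ee_rot: [[-0.996, 0.093, 0.0], [0.093, 0.996, 0.0], [-0.0, 0.0, -1.0]]
wrist_force: [0.2, -2.2, 1.5]
width: 0.0301
```

```bash
python3 -c "
from h import *
stat();snapshot('top');stat()"
```

```text
R 0.1292 thTCP 0.091 thTool 0.093 z 0.2682 w 0.0301 F tool [-0.39 -2.21 -1.54] t 21.85
R 0.1292 thTCP 0.091 thTool 0.093 z 0.2682 w 0.0297 F tool [-0.97 -2.49 -1.75] t 21.9
```

>>> jog_arm --grip '[165,165,165]' --pt "0 0.043 0" --pt "0 0 0" --pt "0 0 0" --roll '[0.1,0,0]'

```text
time_s: 22.15
ee_pos: [0.459, 0.022, 0.2682]
ee_rot: [[-0.995, 0.103, 0.0], [0.103, 0.995, 0.0], [-0.0, 0.0, -1.0]]
wrist_force: [0.4, -2.1, 1.6]
width: 0.0299
```

```bash
python3 -c "
from h import *
stat()
p,d=snapshot('top');cv2.imwrite('pics/t23.png',cv2.resize(p[190:260,220:360,::-1],None,fx=5.5,fy=5.5,interpolation=cv2.INTER_CUBIC))
stat()"
```

```text
R 0.1292 thTCP 0.101 thTool 0.103 z 0.2682 w 0.0299 F tool [-0.61 -2.   -1.64] t 22.15
R 0.1292 thTCP 0.101 thTool 0.103 z 0.2682 w 0.0304 F tool [-1.05 -2.16 -1.52] t 22.2
```

View pics/t23.png

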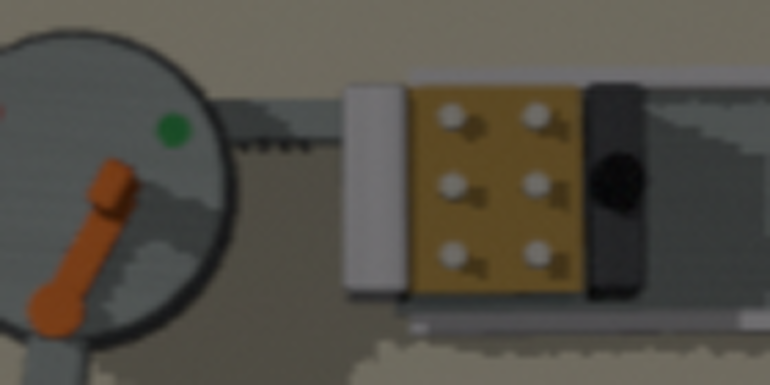

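>>> jog_arm --grip '[165,165,165]' --pt "0 0.043 0" --pt "0 0 0" --pt "0 0 0" --roll '[0.1,0,0]'

```text
time_s: 22.45
ee_pos: [0.4591, 0.0233, 0.2682]
ee_rot: [[-0.994, 0.113, -0.0], [0.113, 0.994, 0.0], [0.0, 0.0, -1.0]]
wrist_force: [0.6, -2.4, 2.7]
width: 0.0301
```

```bash
python3 -c "
from h import *
stat();snapshot('top');stat()"
```

```text
R 0.1292 thTCP 0.111 thTool 0.113 z 0.2682 w 0.0301 F tool [-0.87 -2.28 -2.72] t 22.45
R 0.1292 thTCP 0.111 thTool 0.113 z 0.2682 w 0.0301 F tool [-0.07 -2.64 -2.11] t 22.5
```

>>> jog_arm --grip '[165,165,165]' --pt "0 0.03 0" --pt "0 0 0" --pt "0 0 0" --roll '[0.07,0,0]'

```text
time_s: 22.75
ee_pos: [0.4592, 0.0242, 0.2682]
ee_rot: [[-0.993, 0.119, 0.0], [0.119, 0.993, 0.0], [-0.0, 0.0, -1.0]]
wrist_force: [0.7, -2.5, 2.2]
width: 0.0299
```

```bash
python3 -c "
from h import *
stat();snapshot('top');stat()"
```

```text
R 0.1292 thTCP 0.118 thTool 0.12 z 0.2682 w 0.0299 F tool [-0.99 -2.4  -2.23] t 22.75
R 0.1292 thTCP 0.118 thTool 0.12 z 0.2682 w 0.0302 F tool [-0.06 -2.86 -2.05] t 22.8
```

>>> jog_arm --grip '[165,165,165]' --pt "0 0.035 0" --pt "0 0 0" --pt "0 0 0" --roll '[0.08,0,0]'

```text
time_s: 23.05
ee_pos: [0.4593, 0.0253, 0.2682]
ee_rot: [[-0.992, 0.127, -0.0], [0.127, 0.992, 0.0], [0.0, 0.0, -1.0]]
wrist_force: [0.3, -2.2, 1.9]
width: 0.0302
```

```bash
python3 -c "
from h import *
stat();snapshot('top');stat()"
```

```text
R 0.1292 thTCP 0.126 thTool 0.128 z 0.2682 w 0.0302 F tool [-0.54 -2.13 -1.86] t 23.05
R 0.1292 thTCP 0.126 thTool 0.128 z 0.2682 w 0.0302 F tool [-1.47 -3.43 -1.42] t 23.1
```

>>> jog_arm --grip '[165,165,165]' --pt "0 0.035 0" --pt "0 0 0" --pt "0 0 0" --roll '[0.08,0,0]'

```text
time_s: 23.35
ee_pos: [0.4595, 0.0263, 0.2682]
ee_rot: [[-0.991, 0.135, 0.0], [0.135, 0.991, 0.0], [0.0, 0.0, -1.0]]
wrist_force: [0.2, -3.0, 2.0]
width: 0.0301
```

```bash
python3 -c "
from h import *
stat();snapshot('top');stat()"
```

```text
R 0.1292 thTCP 0.134 thTool 0.136 z 0.2682 w 0.0301 F tool [-0.59 -2.94 -2.04] t 23.35
R 0.1292 thTCP 0.134 thTool 0.136 z 0.2682 w 0.0301 F tool [-1.02 -3.93 -2.17] t 23.4
```

Force starts to rise (−2.3 → −3.4). Continue in ~1 mm steps, one at a time.

>>> jog_arm --grip '[165,165,165]' --pt "0 0.03 0" --pt "0 0 0" --pt "0 0 0" --roll '[0.07,0,0]'

```text
time_s: 23.65
ee_pos: [0.4596, 0.0272, 0.2682]
ee_rot: [[-0.99, 0.142, -0.0], [0.142, 0.99, 0.0], [0.0, 0.0, -1.0]]
wrist_force: [-0.3, -2.9, 2.4]
width: 0.0297
```

```bash
python3 -c "
from h import *
stat();snapshot('top');stat();snapshot('top');stat()"
```

```text
R 0.1292 thTCP 0.141 thTool 0.143 z 0.2682 w 0.0297 F tool [-0.13 -2.93 -2.36] t 23.65
R 0.1292 thTCP 0.141 thTool 0.143 z 0.2682 w 0.0301 F tool [-0.72 -2.12 -2.24] t 23.7
R 0.1292 thTCP 0.141 thTool 0.143 z 0.2682 w 0.0303 F tool [-0.69 -1.77 -2.37] t 23.75
```

>>> jog_arm --grip '[165,165,165]' --pt "0 0.035 0" --pt "0 0 0" --pt "0 0 0" --roll '[0.08,0,0]'

```text
time_s: 24.0
ee_pos: [0.4597, 0.0282, 0.2682]
ee_rot: [[-0.989, 0.15, -0.0], [0.15, 0.989, 0.0], [0.0, 0.0, -1.0]]
wrist_force: [0.1, -3.0, 1.8]
width: 0.0299
```

```bash
python3 -c "
from h import *
stat();p,d=snapshot('top');cv2.imwrite('pics/t24.png',cv2.resize(p[190:260,220:360,::-1],None,fx=5.5,fy=5.5,interpolation=cv2.INTER_CUBIC));stat();snapshot('scene');stat()"
```

```text
R 0.1292 thTCP 0.149 thTool 0.151 z 0.2682 w 0.0299 F tool [-0.53 -2.92 -1.83] t 24.0
R 0.1292 thTCP 0.149 thTool 0.151 z 0.2682 w 0.03 F tool [-1.39 -2.12 -2.76] t 24.05
R 0.1292 thTCP 0.149 thTool 0.151 z 0.2682 w 0.0302 F tool [-0.71 -2.7  -2.13] t 24.1
```

View pics/t24.png

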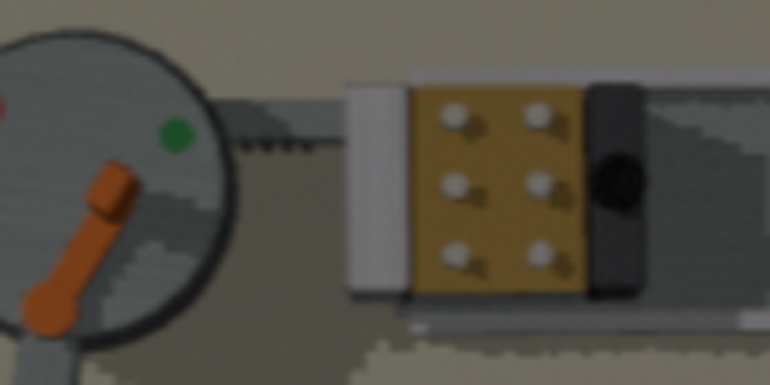

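Still moving freely; the gap is essentially closed (column 585). Continue.

>>> jog_arm --grip '[165,165,165]' --pt "0 0.035 0" --pt "0 0 0" --pt "0 0 0" --roll '[0.08,0,0]'

```text
time_s: 24.35
ee_pos: [0.4599, 0.0293, 0.2682]
ee_rot: [[-0.987, 0.158, -0.0], [0.158, 0.987, 0.0], [0.0, 0.0, -1.0]]
wrist_force: [0.3, -2.4, 2.3]
width: 0.0302
```

```bash
python3 -c "
from h import *
stat();snapshot('top');stat();snapshot('top');stat()"
```

```text
R 0.1292 thTCP 0.157 thTool 0.159 z 0.2682 w 0.0302 F tool [-0.71 -2.28 -2.26] t 24.35
R 0.1292 thTCP 0.157 thTool 0.159 z 0.2682 w 0.0303 F tool [-0.95 -2.76 -1.22] t 24.4
R 0.1292 thTCP 0.157 thTool 0.159 z 0.2682 w 0.0303 F tool [-0.15 -3.24 -1.33] t 24.45
```

>>> jog_arm --grip '[165,165,165]' --pt "0 0.035 0" --pt "0 0 0" --pt "0 0 0" --roll '[0.08,0,0]'

```text
time_s: 24.7
ee_pos: [0.46, 0.0303, 0.2682]
ee_rot: [[-0.986, 0.166, 0.0], [0.166, 0.986, 0.0], [-0.0, 0.0, -1.0]]
wrist_force: [-0.3, -2.4, 2.4]
width: 0.0298
```

```bash
python3 -c "
from h import *
stat();snapshot('top');stat();snapshot('top');stat()"
```

```text
R 0.1292 thTCP 0.166 thTool 0.167 z 0.2682 w 0.0298 F tool [-0.09 -2.46 -2.44] t 24.7
R 0.1292 thTCP 0.166 thTool 0.167 z 0.2682 w 0.0301 F tool [-1.41 -2.54 -1.97] t 24.75
R 0.1292 thTCP 0.166 thTool 0.167 z 0.2682 w 0.03 F tool [-0.4  -2.82 -1.35] t 24.8
```

>>> jog_arm --grip '[165,165,165]' --pt "0 0.035 0" --pt "0 0 0" --pt "0 0 0" --roll '[0.08,0,0]'

```text
time_s: 25.05
ee_pos: [0.4602, 0.0313, 0.2682]
ee_rot: [[-0.985, 0.174, 0.0], [0.174, 0.985, 0.0], [-0.0, 0.0, -1.0]]
wrist_force: [0.1, -3.0, 2.1]
width: 0.0298
```

```bash
python3 -c "
from h import *
stat();snapshot('top');stat();snapshot('top');stat()"
```

```text
R 0.1292 thTCP 0.174 thTool 0.175 z 0.2682 w 0.0298 F tool [-0.58 -2.95 -2.09] t 25.05
R 0.1292 thTCP 0.174 thTool 0.175 z 0.2682 w 0.0303 F tool [-0.86 -3.5  -2.68] t 25.1
R 0.1292 thTCP 0.174 thTool 0.175 z 0.2682 w 0.0301 F tool [-0.87 -2.27 -2.22] t 25.15
```

>>> jog_arm --grip '[165,165,165]' --pt "0 0.035 0" --pt "0 0 0" --pt "0 0 0" --roll '[0.08,0,0]'

```text
time_s: 25.4
ee_pos: [0.4604, 0.0324, 0.2682]
ee_rot: [[-0.983, 0.182, -0.0], [0.182, 0.983, 0.0], [0.0, 0.0, -1.0]]
wrist_force: [0.1, -2.2, 1.1]
width: 0.03
```

```bash
python3 -c "
from h import *
stat();snapshot('top');stat();snapshot('top');stat()"
```

```text
R 0.1292 thTCP 0.182 thTool 0.183 z 0.2682 w 0.03 F tool [-0.51 -2.14 -1.11] t 25.4
R 0.1292 thTCP 0.182 thTool 0.183 z 0.2682 w 0.0299 F tool [-0.91 -1.58 -2.2 ] t 25.45
R 0.1292 thTCP 0.182 thTool 0.183 z 0.2682 w 0.0303 F tool [-0.38 -2.25 -1.66] t 25.5
```

>>> jog_arm --grip '[165,165,165]' --pt "0 0.043 0" --pt "0 0 0" --pt "0 0 0" --roll '[0.1,0,0]'

```text
time_s: 25.75
ee_pos: [0.4607, 0.0337, 0.2682]
ee_rot: [[-0.981, 0.192, 0.0], [0.192, 0.981, 0.0], [-0.0, 0.0, -1.0]]
wrist_force: [0.3, -3.6, 1.8]
width: 0.0299
```

```bash
python3 -c "
from h import *
stat();snapshot('top');stat();snapshot('top');stat()"
```

```text
R 0.1292 thTCP 0.192 thTool 0.193 z 0.2682 w 0.0299 F tool [-0.99 -3.45 -1.76] t 25.75
R 0.1292 thTCP 0.192 thTool 0.193 z 0.2682 w 0.0302 F tool [-1.44 -2.12 -1.53] t 25.8
R 0.1292 thTCP 0.192 thTool 0.193 z 0.2682 w 0.0304 F tool [-0.54 -2.39 -1.76] t 25.85
```

>>> jog_arm --grip '[165,165,165]' --pt "0 0.035 0" --pt "0 0 0" --pt "0 0 0" --roll '[0.08,0,0]'

```text
time_s: 26.1
ee_pos: [0.4608, 0.0347, 0.2682]
ee_rot: [[-0.98, 0.199, 0.0], [0.199, 0.98, 0.0], [0.0, 0.0, -1.0]]
wrist_force: [-0.1, -2.3, 2.6]
width: 0.0301
```

```bash
python3 -c "
from h import *
stat();p,d=snapshot('top');cv2.imwrite('pics/t25.png',cv2.resize(p[190:260,220:360,::-1],None,fx=5.5,fy=5.5,interpolation=cv2.INTER_CUBIC));stat();shot('s25');stat()"
```

```text
R 0.1292 thTCP 0.2 thTool 0.201 z 0.2682 w 0.0301 F tool [-0.33 -2.26 -2.57] t 26.1
R 0.1293 thTCP 0.2 thTool 0.201 z 0.2682 w 0.0302 F tool [-0.69 -2.99 -2.2 ] t 26.15
R 0.1292 thTCP 0.2 thTool 0.201 z 0.2682 w 0.0305 F tool [-0.58 -2.75 -2.29] t 26.2
```

View pics/t25.png

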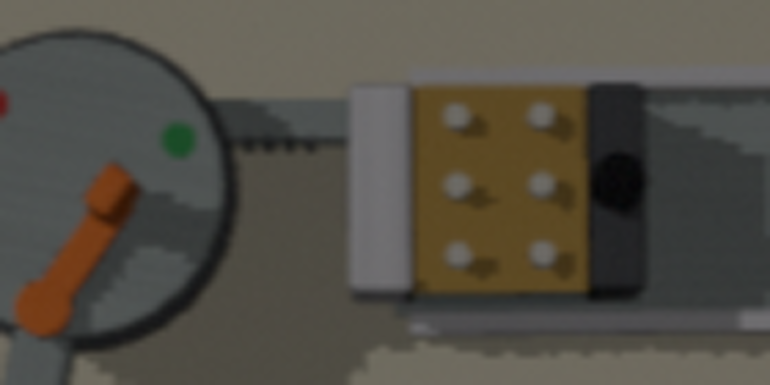

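View pics/s25.png

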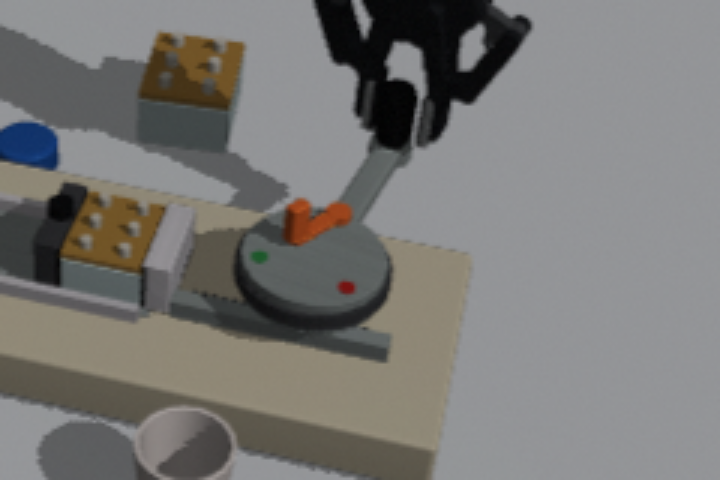

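>>> jog_arm --grip '[165,165,165]' --pt "0 0.043 0" --pt "0 0 0" --pt "0 0 0" --roll '[0.1,0,0]'

```text
time_s: 26.45
ee_pos: [0.4611, 0.036, 0.2682]
ee_rot: [[-0.978, 0.209, -0.0], [0.209, 0.978, 0.0], [0.0, 0.0, -1.0]]
wrist_force: [-0.5, -2.9, 2.0]
width: 0.0304
```

```bash
python3 -c "
from h import *
stat();snapshot('top');stat();snapshot('top');stat()"
```

```text
R 0.1292 thTCP 0.21 thTool 0.211 z 0.2682 w 0.0304 F tool [-0.16 -2.9  -1.99] t 26.45
R 0.1292 thTCP 0.21 thTool 0.211 z 0.2682 w 0.0299 F tool [-0.36 -2.52 -2.69] t 26.5
R 0.1292 thTCP 0.21 thTool 0.211 z 0.2682 w 0.0303 F tool [-1.41 -3.46 -1.83] t 26.55
```

>>> jog_arm --grip '[165,165,165]' --pt "0 0.043 0" --pt "0 0 0" --pt "0 0 0" --roll '[0.1,0,0]'

```text
time_s: 26.8
ee_pos: [0.4614, 0.0372, 0.2682]
ee_rot: [[-0.976, 0.219, 0.0], [0.219, 0.976, 0.0], [0.0, 0.0, -1.0]]
wrist_force: [-0.2, -2.6, 2.0]
width: 0.0303
```

```bash
python3 -c "
from h import *
stat();snapshot('top');stat();snapshot('top');stat()"
```

```text
R 0.1293 thTCP 0.22 thTool 0.221 z 0.2682 w 0.0303 F tool [-0.36 -2.54 -1.97] t 26.8
R 0.1293 thTCP 0.22 thTool 0.221 z 0.2682 w 0.03 F tool [ 0.36 -2.46 -2.55] t 26.85
R 0.1293 thTCP 0.22 thTool 0.221 z 0.2682 w 0.0302 F tool [-0.62 -1.85 -1.71] t 26.9
```

>>> jog_arm --grip '[165,165,165]' --pt "0 0.043 0" --pt "0 0 0" --pt "0 0 0" --roll '[0.1,0,0]'

```text
time_s: 27.15
ee_pos: [0.4617, 0.0385, 0.2682]
ee_rot: [[-0.973, 0.229, 0.0], [0.229, 0.973, 0.0], [-0.0, 0.0, -1.0]]
wrist_force: [0.1, -2.8, 1.8]
width: 0.0303
```

```bash
python3 -c "
from h import *
stat();snapshot('top');stat();snapshot('top');stat()"
```

```text
R 0.1292 thTCP 0.23 thTool 0.231 z 0.2682 w 0.0303 F tool [-0.7  -2.68 -1.83] t 27.15
R 0.1293 thTCP 0.23 thTool 0.231 z 0.2682 w 0.0303 F tool [-0.32 -2.09 -1.95] t 27.2
R 0.1292 thTCP 0.23 thTool 0.231 z 0.2682 w 0.0302 F tool [-0.74 -2.2  -1.6 ] t 27.25
```

>>> jog_arm --grip '[165,165,165]' --pt "0 0.043 0" --pt "0 0 0" --pt "0 0 0" --roll '[0.1,0,0]'

```text
time_s: 27.5
ee_pos: [0.462, 0.0397, 0.2682]
ee_rot: [[-0.971, 0.239, 0.0], [0.239, 0.971, 0.0], [-0.0, 0.0, -1.0]]
wrist_force: [-0.1, -3.2, 2.3]
width: 0.0301
```

```bash
python3 -c "
from h import *
stat();p,d=snapshot('top');cv2.imwrite('pics/t26.png',cv2.resize(p[190:260,220:360,::-1],None,fx=5.5,fy=5.5,interpolation=cv2.INTER_CUBIC));stat();shot('s26');stat()"
```

```text
R 0.1292 thTCP 0.24 thTool 0.241 z 0.2682 w 0.0301 F tool [-0.7  -3.1  -2.28] t 27.5
R 0.1292 thTCP 0.24 thTool 0.241 z 0.2682 w 0.0302 F tool [-0.71 -2.19 -2.16] t 27.55
R 0.1293 thTCP 0.24 thTool 0.241 z 0.2682 w 0.0304 F tool [-1.18 -1.66 -1.08] t 27.6
```

View pics/t26.png

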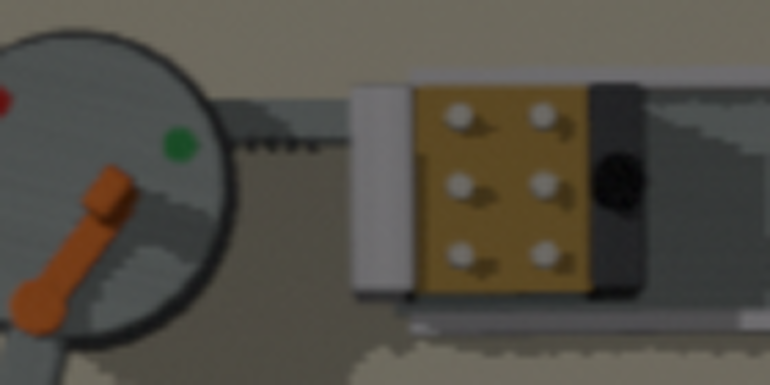

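>>> jog_arm --grip '[165,165,165]' --pt "0 0.043 0" --pt "0 0 0" --pt "0 0 0" --roll '[0.1,0,0]'

```text
time_s: 27.85
ee_pos: [0.4623, 0.041, 0.2682]
ee_rot: [[-0.969, 0.248, 0.0], [0.248, 0.969, 0.0], [-0.0, 0.0, -1.0]]
wrist_force: [-0.4, -2.5, 2.0]
width: 0.0299
```

>>> jog_arm --grip '[165,165,165]' --pt "0 0.043 0" --pt "0 0 0" --pt "0 0 0" --roll '[0.1,0,0]'

```text
time_s: 28.1
ee_pos: [0.4626, 0.0422, 0.2682]
ee_rot: [[-0.966, 0.258, 0.0], [0.258, 0.966, 0.0], [-0.0, 0.0, -1.0]]
wrist_force: [0.2, -1.8, 1.0]
width: 0.0303
```

```bash
python3 -c "
from h import *
stat();snapshot('top');stat();snapshot('top');stat()"
```

```text
R 0.1293 thTCP 0.26 thTool 0.261 z 0.2682 w 0.0303 F tool [-0.64 -1.67 -1.02] t 28.1
R 0.1293 thTCP 0.26 thTool 0.261 z 0.2682 w 0.0303 F tool [-0.39 -2.58 -1.36] t 28.15
R 0.1293 thTCP 0.26 thTool 0.261 z 0.2682 w 0.0301 F tool [-0.25 -2.18 -1.55] t 28.2
```

>>> jog_arm --grip '[165,165,165]' --pt "0 0.043 0" --pt "0 0 0" --pt "0 0 0" --roll '[0.1,0,0]'

```text
time_s: 28.45
ee_pos: [0.4629, 0.0434, 0.2682]
ee_rot: [[-0.964, 0.268, 0.0], [0.268, 0.964, -0.0], [-0.0, 0.0, -1.0]]
wrist_force: [-0.4, -3.5, 2.0]
width: 0.0302
```

>>> jog_arm --grip '[165,165,165]' --pt "0 0.043 0" --pt "0 0 0" --pt "0 0 0" --roll '[0.1,0,0]'

```text
time_s: 28.7
ee_pos: [0.4632, 0.0446, 0.2682]
ee_rot: [[-0.961, 0.277, -0.0], [0.277, 0.961, -0.0], [-0.0, -0.0, -1.0]]
wrist_force: [-0.6, -4.9, 2.3]
width: 0.0304
```

```bash
python3 -c "
from h import *
stat();p,d=snapshot('top');cv2.imwrite('pics/t27.png',cv2.resize(p[190:260,220:360,::-1],None,fx=5.5,fy=5.5,interpolation=cv2.INTER_CUBIC));stat();shot('s27');stat()"
```

```text
R 0.1293 thTCP 0.279 thTool 0.281 z 0.2682 w 0.0304 F tool [-0.75 -4.9  -2.33] t 28.7
R 0.1292 thTCP 0.279 thTool 0.281 z 0.2682 w 0.0305 F tool [-0.39 -4.68 -2.57] t 28.75
R 0.1292 thTCP 0.279 thTool 0.281 z 0.2682 w 0.0299 F tool [-0.24 -4.72 -2.69] t 28.8
```

View pics/t27.png

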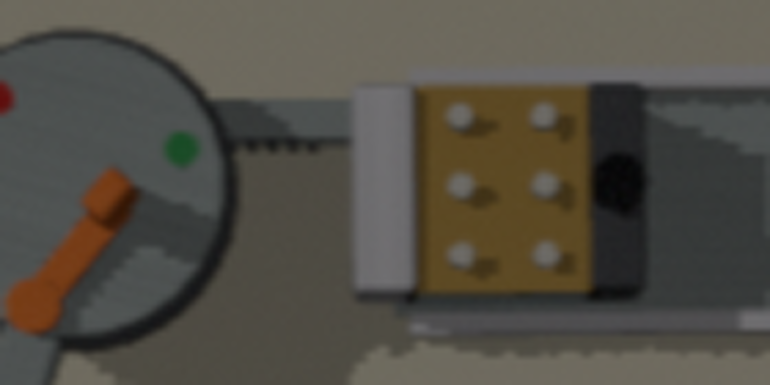

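View pics/s27.png

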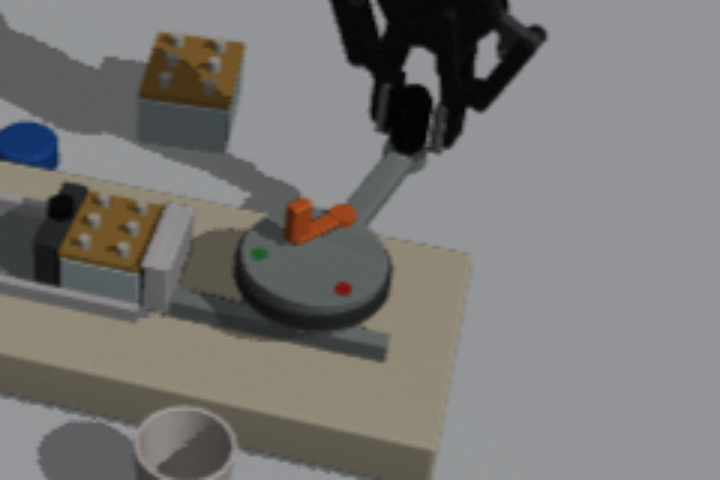

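>>> jog_arm --grip '[165,165,165,165]' --pt "0 0.02 0" --pt "0 0 0" --pt "0 0 0" --pt "0 0 0" --roll '[0,0,0,0]'

```text
time_s: 29.13
ee_pos: [0.4634, 0.0451, 0.2682]
ee_rot: [[-0.961, 0.277, -0.0], [0.277, 0.961, -0.0], [0.0, -0.0, -1.0]]
wrist_force: [-0.4, -4.6, 2.7]
width: 0.0302
```

```bash
python3 -c "
from h import *
stat();snapshot('top');stat();snapshot('top');stat();snapshot('top');stat()"
```

```text
R 0.1293 thTCP 0.283 thTool 0.281 z 0.2682 w 0.0302 F tool [-0.91 -4.55 -2.69] t 29.13
R 0.1293 thTCP 0.283 thTool 0.281 z 0.2682 w 0.0303 F tool [-0.79 -4.72 -2.93] t 29.18
R 0.1293 thTCP 0.283 thTool 0.281 z 0.2682 w 0.0302 F tool [-0.11 -4.75 -1.86] t 29.23
R 0.1293 thTCP 0.283 thTool 0.281 z 0.2682 w 0.0303 F tool [-0.72 -4.99 -1.62] t 29.28
```

>>> jog_arm --grip '[165,165,165,165]' --pt "0 0.025 0" --pt "0 0 0" --pt "0 0 0" --pt "0 0 0" --roll '[0,0,0,0]'

```text
time_s: 29.62
ee_pos: [0.4635, 0.0458, 0.2682]
ee_rot: [[-0.961, 0.277, -0.0], [0.277, 0.961, -0.0], [0.0, -0.0, -1.0]]
wrist_force: [-0.2, -5.7, 2.5]
width: 0.0305
```

```bash
python3 -c "
from h import *
stat();snapshot('top');stat();snapshot('top');stat();snapshot('top');stat()"
```

```text
R 0.1294 thTCP 0.289 thTool 0.281 z 0.2682 w 0.0305 F tool [-1.36 -5.53 -2.46] t 29.62
R 0.1293 thTCP 0.289 thTool 0.281 z 0.2682 w 0.0302 F tool [-0.59 -5.69 -2.5 ] t 29.67
R 0.1293 thTCP 0.289 thTool 0.281 z 0.2682 w 0.0298 F tool [-0.57 -6.09 -1.77] t 29.72
R 0.1293 thTCP 0.289 thTool 0.281 z 0.2682 w 0.0303 F tool [-0.81 -5.98 -2.56] t 29.77
```

>>> jog_arm --grip '[165,165,165,165,0,0,0,0]' --pt "0 -0.04 0" --pt "0 -0.04 0" --pt "0 -0.03 0" --pt "0 0 0" --pt "0 0 0" --pt "0 0 0" --pt "0 0 0" --pt "0 0 0" --roll '[0,0,0,0,0,0,0,0]'

```text
time_s: 30.43
ee_pos: [0.4626, 0.043, 0.2681]
ee_rot: [[-0.961, 0.277, -0.0], [0.277, 0.961, 0.0], [0.0, 0.0, -1.0]]
wrist_force: [1.0, 0.6, 0.2]
width: 0.0768
```

>>> jog_arm --grip '[0,0,0,0,0,0,0,0]' --pt "0 0 -0.3" --pt "0 0 -0.6" --pt "0 0 -1" --pt "0 0 -1" --pt "0 0 -1" --pt "1 0 0" --pt "1 0 0" --pt "1 0 0" --roll '[0,0,0,0,0,0,0,0]'

```text
time_s: 31.1
ee_pos: [0.3751, 0.0679, 0.3861]
ee_rot: [[-0.961, 0.278, 0.002], [0.278, 0.961, 0.0], [-0.001, 0.001, -1.0]]
wrist_force: [-1.0, 1.1, -0.6]
width: 0.0857
```

```bash
python3 -c "
from h import *
stat();p,d=snapshot('top');cv2.imwrite('pics/t28.png',cv2.resize(p[150:330,150:420,::-1],None,fx=2.9,fy=2.9,interpolation=cv2.INTER_CUBIC));shot('s28');stat()
for c in('scene','top'):
  for l in('knob_grip','selector_tab','jaw','bottle','blue_cap','beaker'): print(c,l,[(np.round(r['position'],4),round(r['score'],2)) for r in nets.mark_of(l,c)][:2])"
```

```text
R 0.2204 thTCP 0.271 thTool 0.281 z 0.3861 w 0.0857 F tool [1.22 0.78 0.6 ] t 31.1
R 0.2229 thTCP 0.271 thTool 0.279 z 0.3857 w 0.0854 F tool [-0.67  0.18  0.18] t 31.2
scene knob_grip [(array([0.4638, 0.0366, 0.1092]), 0.68), (array([0.5886, 0.0119, 0.0974]), 0.3)]
scene selector_tab [(array([ 0.5826, -0.0047,  0.1117]), 0.7)]
scene jaw [(array([ 0.5923, -0.0856,  0.0393]), 0.55)]
scene bottle [(array([ 7.169e-01, -1.866e-01, -1.000e-04]), 0.94)]
scene blue_cap [(array([ 0.4559, -0.2181, -0.0014]), 0.8)]
scene beaker [(array([ 0.7213, -0.03  , -0.004 ]), 0.65), (array([ 0.588 , -0.138 ,  0.0454]), 0.22)]
top knob_grip [(array([0.4614, 0.034 , 0.1107]), 0.82)]
top selector_tab [(array([ 0.5873, -0.0042,  0.1148]), 0.63)]
top jaw [(array([ 0.5887, -0.0873,  0.0427]), 0.62), (array([ 0.5824, -0.0075,  0.1157]), 0.21)]
top bottle [(array([ 7.135e-01, -1.827e-01,  5.000e-04]), 0.79)]
top blue_cap [(array([ 0.4586, -0.2232,  0.0005]), 0.94)]
top beaker [(array([ 0.7265, -0.0309, -0.0027]), 0.8)]
```

View pics/t28.png

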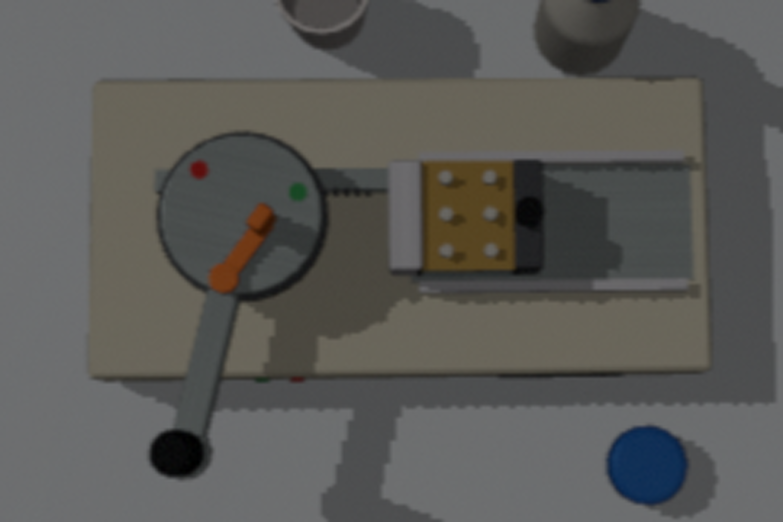

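View pics/s28.png

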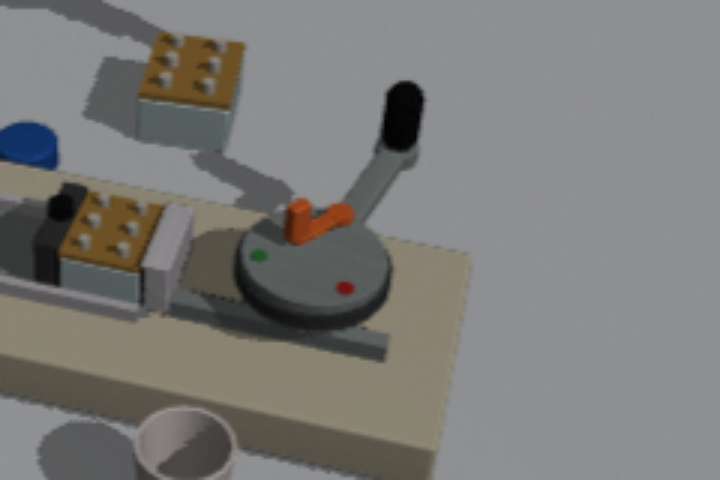

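```bash
python3 -c "
from bench import ctrl
print(ctrl.finish_job())"
```

```text
the job is handed in; nothing more can be done
None
```

I flipped the lever to the green dot, clamped the cartridge firmly against the stop and handed the job in at about 31 s. No verdict was reported.

- **Back-swings:** I swung the handle back twice, to about -0.65 and about -0.55 rad. Both times it free-wheeled at about 1 N or less and the jaw stood still.
- **Tightening:** The first clockwise stroke ran to about +0.62 rad with about 2.5 N at the knob. On the second I moved in steps of about 1 mm. At about +0.28 rad, well short of the handle's end stop, the force rose from about 2.4 N to 5.8 N, and I stopped there.
- **Letting go:** I backed the fingers off the knob, opened them and lifted clear.

**Last checks:**
- The pictures show no gap at either side of the cartridge.
- The jaw has travelled about 19 mm, which is about 1.3 rad at the spindle.
- The lever is on the green side.
- The bottle, blue cap and beaker are where they were, to within the networks' accuracy.
- The wrist force is back to noise.

**Less certain:** The clamping force left after letting go was not measured directly. The lever angle could only be estimated from the pictures, at about 0.25 to 0.4 rad, because the readings scatter by a few millimetres. The handle slipped back a few hundredths of a rad as I let go, but the jaw did not visibly move.

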